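Shingle half soles in the drying tray

ROBOT

A 6-joint arm with a two-finger parallel gripper is mounted at the origin on the work surface. World frame = base frame: x ahead of the robot, y to its left, z up, the work surface at z = 0. Lengths are in m, angles in degrees, forces in N, time in s.
With the tool pointing down it reaches from about 0.375 to 0.9 m from the base axis. Payload 3.1 kg.
Tool frame: the origin (TCP) lies midway between the tips of the shut fingers; the grasp point (between the pads) lies 19 mm behind it; x points along the fingers, z is the direction in which the jaws open and shut, and the axes are right-handed (so a half turn about x gives the same grasp; the last joint's range is limited). The gripper opens to 87 mm and grips with 3 to 60 N. Pads are 19 mm wide; open, the fingers measure 117 mm over their backs; the gripper's body (75 mm by 190 mm) begins 51 mm behind the grasp point.
Start: joints at [-87.462, 30.224, 82.088, -0, 67.689, -10.227], TCP at [0.138, -0.61, 0.223] pointing down, gripper open.
Joint ranges: [-176.69, 176.69], [-43.24, 126.21], [12.49, 139.97], [-82, 262], [0, 151.66], [-163.58, 163.58]. Speed limits (degrees/s): [159.86, 159.86, 180, 180, 180, 180].

INTERFACE

Orientations are given as a 3x3 rotation matrix whose columns are the frame's x, y, z axes.
In Python, from rig import * gives the robot as it stands.
- The arm moves only by the tool play_rows, never from a script. Its argument "rows" is a list that holds one entry, the list of rows, each a list of 7 numbers: the shift along the tool's x, y, z in m, then the turn, a rotation vector about the tool's x, y, z in degrees, then the finger opening in m, from 0 to 0.087. A call has 1 to 12 rows; each row is the pose to reach, as a shift and turn from the pose commanded when the call began, along the tool's axes at that moment; what a row does not reach only later rows make up. A row lasts 1/10 s, in which the tool goes at most 50 mm and 8.59 degrees, less where a joint would pass 70% of its speed; a pose out of reach is approached as far as the arm can. A call with a gripper value outside its range is refused whole. The fingers move at their own pace and stop on an object; the grip force is fixed at half the most. Time passes only in rows, so rows that repeat a pose let the fingers close. It gives the time, the measured TCP pose, the force and the opening at its end, in the units of the state.
- read_state(): the state, without advancing time (a new reading comes with each control period).
- capture(name): name is "scene" or "side" or "wrist"; returns a dict with "pixels" (480x640x3 uint8, red, green, blue), "intrinsics" (3x3 intrinsics, pixels), "k1" (the pictures are not rectified: a ray, as slopes to the right and down, at radius r is drawn at 1 + k1 r^2 times it, then the intrinsics apply), "rvec" (rotation vector, rad) and "tvec" (3), from world to camera coordinates, as OpenCV has them. Camera axes: x right, y down, z forward; pixel columns grow to the right and rows downward; lengths in m; the calibration is good to about 2 mm. A picture is of the moment at which its call begins. There is no depth.
- hand_in(): hands the job in, once; it reports no verdict.
Trained networks look in the newest picture that a camera, given by its name, has taken for a name from the list of things; names that differ only in an ending like _2 or _b are one class to them, and where a whole thing is asked for, a point or a joint stands for the part that bears it (a point fixed in the world has none). Each returns a list of dicts, best first, with "p" (0 to 1); they miss things now and then, are a little off and sometimes report something else, mostly with a low value. They report only what shows in the picture. A call takes as long as a camera call. They do not tell look-alikes from the thing itself.
- trace(camera, target): "mask" (480x640 bool, what is visible of it) and "at" ([column, row] in pixels, amid what is visible of it).
The state is a dict: "time_s": time; "joint_positions": joint angles; "qvel": joint speeds; "tau": joint torques, N m; "position": TCP position; "tcp_rot": TCP orientation; "force": force on the tool from outside, world axes, zero at the start; "moment": the same for the moment, N m; "opening": opening from 0.0 (shut) to 1.0 (fully open).
Only numpy, scipy, OpenCV 4.12 (cv2) and the standard library are available. Lean on these libraries where they do the work, as an engineer would, in place of code of your own. Each camera call takes 0.05 s, during which the arm holds its last target.

TASK

Set the four brown half soles out to dry: lay them in the galvanised tray like roof tiles, in one straight row down its middle, evenly spread from end to end so that each laps the one before by about a third of its length. Begin with one flat on the tray floor at the handle end; every round toe points to the handle, and each further sole's toe rests on the square tail of the sole before it while its own tail is down on the tray. Do not disturb the buckles, the heel tip, the tin and the jar that lie among them.

Things in the scene. Friction and masses are not known exactly. Their poses are not given: they have to be found in the camera images.
- tray_in (a point): Shallow galvanised drying tray, fixed to the cart top (z = 0). This is the centre of its inner floor, 3 mm up. Inside 374 mm long (its y axis), 134 mm wide (its x axis), floor flat, walls 3 mm thick, rims 9 mm above the floor. A steel rod handle, 70 mm wide, sticks out 36 mm beyond the +y end: +y points along the tray to the handle; z up.
- sole1_c (a point): Half sole 1 of four alike: stiff flat brown leatherboard, 120 mm long, 60 mm wide, 8 mm thick, 65 g, toe end round, tail end cut square (46 mm wide). This is its centre, half-way up. +y points to the toe, x across, z up. Its sides are parallel, 60 mm apart, for 18 mm each way from the centre. At the start all lie flat, three on the cart top and one crosswise on top of another.
- sole1_toe (a point): Half sole 1: the tip of its round toe, on the underside, 60 mm from the centre along +y.
- sole1_tail (a point): Half sole 1: the middle of its square tail edge, on the underside, 60 mm from the centre along -y.
- sole2_c (a point): Half sole 2 of four alike: stiff flat brown leatherboard, 120 mm long, 60 mm wide, 8 mm thick, 65 g, toe end round, tail end cut square (46 mm wide). This is its centre, half-way up. +y points to the toe, x across, z up. Its sides are parallel, 60 mm apart, for 18 mm each way from the centre. At the start all lie flat, three on the cart top and one crosswise on top of another.
- sole2_toe (a point): Half sole 2: the tip of its round toe, on the underside, 60 mm from the centre along +y.
- sole2_tail (a point): Half sole 2: the middle of its square tail edge, on the underside, 60 mm from the centre along -y.
- sole3_c (a point): Half sole 3 of four alike: stiff flat brown leatherboard, 120 mm long, 60 mm wide, 8 mm thick, 65 g, toe end round, tail end cut square (46 mm wide). This is its centre, half-way up. +y points to the toe, x across, z up. Its sides are parallel, 60 mm apart, for 18 mm each way from the centre. At the start all lie flat, three on the cart top and one crosswise on top of another.
- sole3_toe (a point): Half sole 3: the tip of its round toe, on the underside, 60 mm from the centre along +y.
- sole3_tail (a point): Half sole 3: the middle of its square tail edge, on the underside, 60 mm from the centre along -y.
- sole4_c (a point): Half sole 4 of four alike: stiff flat brown leatherboard, 120 mm long, 60 mm wide, 8 mm thick, 65 g, toe end round, tail end cut square (46 mm wide). This is its centre, half-way up. +y points to the toe, x across, z up. Its sides are parallel, 60 mm apart, for 18 mm each way from the centre. At the start all lie flat, three on the cart top and one crosswise on top of another.
- sole4_toe (a point): Half sole 4: the tip of its round toe, on the underside, 60 mm from the centre along +y.
- sole4_tail (a point): Half sole 4: the middle of its square tail edge, on the underside, 60 mm from the centre along -y.
- buckle_a_c (a point): Bystander: brass buckle, flat rectangular frame 58 x 64 mm, 8 mm high, with a prong; this point is its centre.
- buckle_b_c (a point): Bystander: brass buckle like the other one; this point is its centre.
- heel_tip_c (a point): Bystander: white plastic heel tip, flat, D-shaped, 54 x 60 mm, 9 mm thick; this point is its centre.
- cement_tin: Bystander: upright round steel tin with a pale band, 73 mm across, 98 mm tall; origin at the centre of its underside.
- nail_jar: Bystander: upright amber jar with a steel cap, 68 mm across, 105 mm tall; origin at the centre of its underside.
Not all that is in view belongs to the job. What is shaped like the part that bears sole3_c but black or purple is not meant.

How it is judged (in metres and radians):
At the end, for the whole second after the job is handed in: Four soles 80 mm apart (centres 40 and 120 mm from the tray's), toes to the handle: each toe within 15 mm of its place along the tray, toes and tails within 16 mm of its middle line, tails under 4 mm above the floor; first toe too, the others 6.5 to 22 mm up on the sole before. Released, at rest (((y of sole1_toe in the frame of tray_in between 0.165 and 0.195 m and y of sole1_tail in the frame of tray_in below 0.12 m and x of sole1_toe in the frame of tray_in between -0.016 and 0.016 m and x of sole1_tail in the frame of tray_in between -0.016 and 0.016 m and z of each of sole1_tail, sole1_toe in the frame of tray_in below 0.004 m) or (y of sole2_toe in the frame of tray_in between 0.165 and 0.195 m and y of sole2_tail in the frame of tray_in below 0.12 m and x of sole2_toe in the frame of tray_in between -0.016 and 0.016 m and x of sole2_tail in the frame of tray_in between -0.016 and 0.016 m and z of each of sole2_tail, sole2_toe in the frame of tray_in below 0.004 m) or (y of sole3_toe in the frame of tray_in between 0.165 and 0.195 m and y of sole3_tail in the frame of tray_in below 0.12 m and x of sole3_toe in the frame of tray_in between -0.016 and 0.016 m and x of sole3_tail in the frame of tray_in between -0.016 and 0.016 m and z of each of sole3_tail, sole3_toe in the frame of tray_in below 0.004 m) or (y of sole4_toe in the frame of tray_in between 0.165 and 0.195 m and y of sole4_tail in the frame of tray_in below 0.12 m and x of sole4_toe in the frame of tray_in between -0.016 and 0.016 m and x of sole4_tail in the frame of tray_in between -0.016 and 0.016 m and z of each of sole4_tail, sole4_toe in the frame of tray_in below 0.004 m)) and ((y of sole1_toe in the frame of tray_in between 0.085 and 0.115 m and y of sole1_tail in the frame of tray_in below 0.04 m and x of sole1_toe in the frame of tray_in between -0.016 and 0.016 m and x of sole1_tail in the frame of tray_in between -0.016 and 0.016 m and z of sole1_tail in the frame of tray_in below 0.004 m and z of sole1_toe in the frame of tray_in between 0.0065 and 0.022 m) or (y of sole2_toe in the frame of tray_in between 0.085 and 0.115 m and y of sole2_tail in the frame of tray_in below 0.04 m and x of sole2_toe in the frame of tray_in between -0.016 and 0.016 m and x of sole2_tail in the frame of tray_in between -0.016 and 0.016 m and z of sole2_tail in the frame of tray_in below 0.004 m and z of sole2_toe in the frame of tray_in between 0.0065 and 0.022 m) or (y of sole3_toe in the frame of tray_in between 0.085 and 0.115 m and y of sole3_tail in the frame of tray_in below 0.04 m and x of sole3_toe in the frame of tray_in between -0.016 and 0.016 m and x of sole3_tail in the frame of tray_in between -0.016 and 0.016 m and z of sole3_tail in the frame of tray_in below 0.004 m and z of sole3_toe in the frame of tray_in between 0.0065 and 0.022 m) or (y of sole4_toe in the frame of tray_in between 0.085 and 0.115 m and y of sole4_tail in the frame of tray_in below 0.04 m and x of sole4_toe in the frame of tray_in between -0.016 and 0.016 m and x of sole4_tail in the frame of tray_in between -0.016 and 0.016 m and z of sole4_tail in the frame of tray_in below 0.004 m and z of sole4_toe in the frame of tray_in between 0.0065 and 0.022 m)) and ((y of sole1_toe in the frame of tray_in between 0.005 and 0.035 m and y of sole1_tail in the frame of tray_in below -0.04 m and x of sole1_toe in the frame of tray_in between -0.016 and 0.016 m and x of sole1_tail in the frame of tray_in between -0.016 and 0.016 m and z of sole1_tail in the frame of tray_in below 0.004 m and z of sole1_toe in the frame of tray_in between 0.0065 and 0.022 m) or (y of sole2_toe in the frame of tray_in between 0.005 and 0.035 m and y of sole2_tail in the frame of tray_in below -0.04 m and x of sole2_toe in the frame of tray_in between -0.016 and 0.016 m and x of sole2_tail in the frame of tray_in between -0.016 and 0.016 m and z of sole2_tail in the frame of tray_in below 0.004 m and z of sole2_toe in the frame of tray_in between 0.0065 and 0.022 m) or (y of sole3_toe in the frame of tray_in between 0.005 and 0.035 m and y of sole3_tail in the frame of tray_in below -0.04 m and x of sole3_toe in the frame of tray_in between -0.016 and 0.016 m and x of sole3_tail in the frame of tray_in between -0.016 and 0.016 m and z of sole3_tail in the frame of tray_in below 0.004 m and z of sole3_toe in the frame of tray_in between 0.0065 and 0.022 m) or (y of sole4_toe in the frame of tray_in between 0.005 and 0.035 m and y of sole4_tail in the frame of tray_in below -0.04 m and x of sole4_toe in the frame of tray_in between -0.016 and 0.016 m and x of sole4_tail in the frame of tray_in between -0.016 and 0.016 m and z of sole4_tail in the frame of tray_in below 0.004 m and z of sole4_toe in the frame of tray_in between 0.0065 and 0.022 m)) and ((y of sole1_toe in the frame of tray_in between -0.075 and -0.045 m and y of sole1_tail in the frame of tray_in below -0.12 m and x of sole1_toe in the frame of tray_in between -0.016 and 0.016 m and x of sole1_tail in the frame of tray_in between -0.016 and 0.016 m and z of sole1_tail in the frame of tray_in below 0.004 m and z of sole1_toe in the frame of tray_in between 0.0065 and 0.022 m) or (y of sole2_toe in the frame of tray_in between -0.075 and -0.045 m and y of sole2_tail in the frame of tray_in below -0.12 m and x of sole2_toe in the frame of tray_in between -0.016 and 0.016 m and x of sole2_tail in the frame of tray_in between -0.016 and 0.016 m and z of sole2_tail in the frame of tray_in below 0.004 m and z of sole2_toe in the frame of tray_in between 0.0065 and 0.022 m) or (y of sole3_toe in the frame of tray_in between -0.075 and -0.045 m and y of sole3_tail in the frame of tray_in below -0.12 m and x of sole3_toe in the frame of tray_in between -0.016 and 0.016 m and x of sole3_tail in the frame of tray_in between -0.016 and 0.016 m and z of sole3_tail in the frame of tray_in below 0.004 m and z of sole3_toe in the frame of tray_in between 0.0065 and 0.022 m) or (y of sole4_toe in the frame of tray_in between -0.075 and -0.045 m and y of sole4_tail in the frame of tray_in below -0.12 m and x of sole4_toe in the frame of tray_in between -0.016 and 0.016 m and x of sole4_tail in the frame of tray_in between -0.016 and 0.016 m and z of sole4_tail in the frame of tray_in below 0.004 m and z of sole4_toe in the frame of tray_in between 0.0065 and 0.022 m)) and linear speed of each of sole1, sole2, sole3, sole4 below 0.02 m/s); the robot touches nothing.
It fails at once if a brass buckle or the heel tip is shifted by more than 20 mm (distance of any of buckle_a_c, buckle_b_c, heel_tip_c from where it was at the start of the episode above 0.02 m).
It fails at once if the cement tin or the nail jar is shifted by more than 20 mm (distance of any of cement_tin, nail_jar from where it was at the start of the episode above 0.02 m).
It also fails if it takes over 72 s, if anything falls off the work surface, if the arm or the gripper's body presses on something with over 40 N, if the wrist force passes 120 N, or if a joint passes its speed limit or range.

## Working session

There is one attempt and no reset: what is moved stays moved. The work goes in short steps, Python scripts to look and compute and a tool call to move; the robot and the scene stay as the last step left them, time stands still between calls to the robot, and variables do not carry over. Pictures are saved under pics/ and viewed, and the job is handed in when it is done.

Besides the shell and the picture viewer there is one more tool, called after "Call:" by a JSON object that holds its "api" and its "payload". play_rows: Moves the arm, as the interface text tells. Its arguments: {"type":"object","properties":{"rows":{"type":"array"}},"required":["rows"]}

```bash
ls; mkdir -p pics; python3 - <<'E'
from rig import *
import cv2
for n in ("scene","side","wrist"):
    c=capture(n); cv2.imwrite(f"pics/{n}0.png",c["pixels"][:,:,::-1]); print(n,c["intrinsics"],c["k1"],c["rvec"],c["tvec"])
s=read_state(); print(s)
E
```

```text
pics
scene [[577.19754965   0.         320.91272959]
 [  0.         577.19754965 226.29842639]
 [  0.           0.           1.        ]] -0.17786834580161637 [ 2.09683065  0.75429042 -0.41140778] [-0.36340078 -0.18686411  1.78041902]
side [[493.66581063   0.         320.79614866]
 [  0.         493.66581063 235.54911518]
 [  0.           0.           1.        ]] 0.022603397059740283 [ 0.87307349 -2.5729986   1.03310352] [0.40412106 0.28998518 0.99853253]
wrist [[389.29436806   0.         318.64913727]
 [  0.         389.29436806 230.53130181]
 [  0.           0.           1.        ]] -0.04135853405246068 [-2.28481446  1.82608089  0.24481464] [-0.62334756 -0.03110032  0.38938494]
{'time_s': 0.15, 'joint_positions': array([-8.74633933e+01,  3.02661881e+01,  8.21372715e+01, -1.50200044e-03,
        6.76876134e+01, -1.02278167e+01]), 'qvel': array([-0.04545995, -0.16994946, -0.3251419 ,  0.08344165, -0.02411882,
        0.02943537]), 'tau': array([ 3.90801952e-04, -4.40432560e+01, -1.76841617e+01,  6.33948483e-02,
        5.52642450e-02, -1.04994735e-04]), 'position': array([ 0.13808134, -0.60901181,  0.22181474]), 'tcp_rot': array([[-9.45769264e-05,  9.75284541e-01,  2.20952609e-01],
       [ 1.58689230e-03,  2.20952478e-01, -9.75283284e-01],
       [-9.99998736e-01,  2.58388699e-04, -1.56856854e-03]]), 'force': array([-0.19316008,  0.74141572,  0.27920257]), 'moment': array([-0.06567482,  0.01266066, -0.00407374]), 'opening': 1.0038329518215805}
```

View pics/scene0.png

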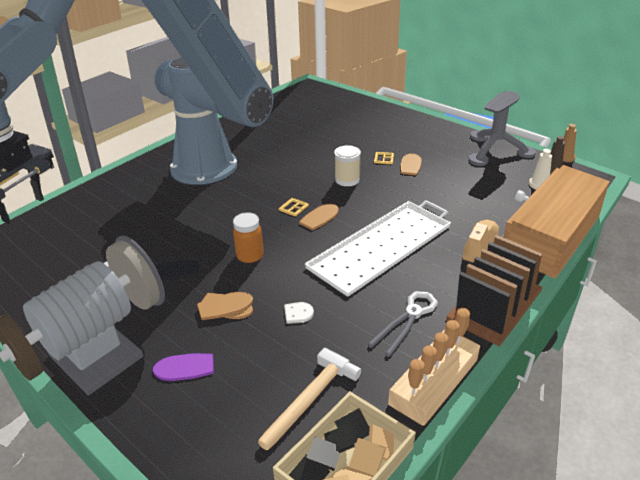

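View pics/side0.png

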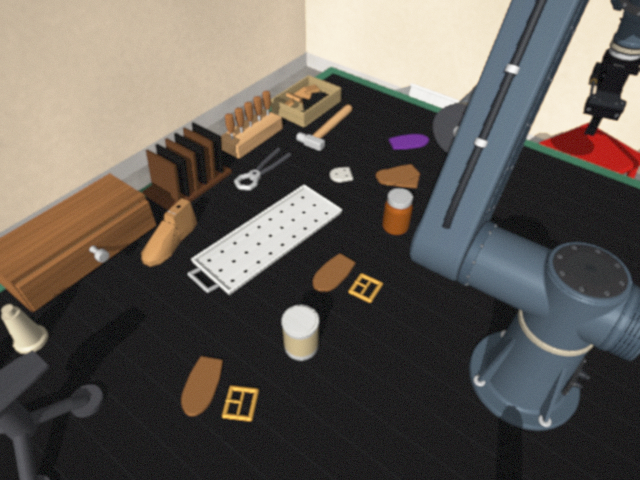

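View pics/wrist0.png

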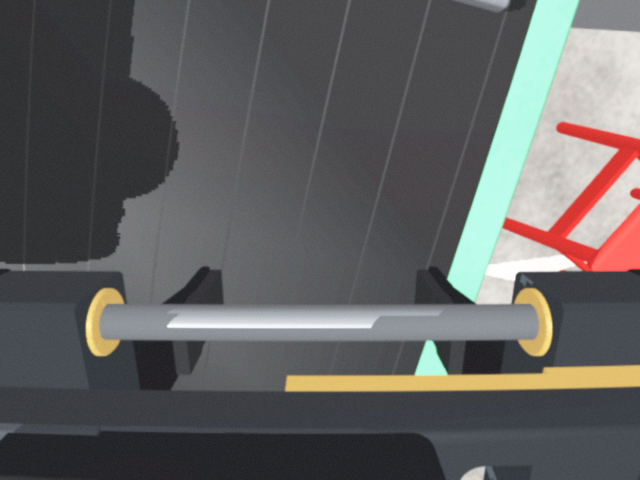

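```bash
python3 - <<'E'
from rig import *
for n in ("scene","side"):
    for t in ("sole1_c","buckle_a_c","heel_tip_c","cement_tin","nail_jar","tray_in"):
        try: print(n,t,[(round(d["p"],2),[round(float(a)) for a in d["at"]],int(d["mask"].sum())) for d in trace(n,t)])
        except Exception as e: print(n,t,e)
print(read_state()["time_s"])
E
```

```text
scene sole1_c [(0.75, [409, 165], 358)]
scene buckle_a_c []
scene heel_tip_c [(0.84, [296, 316], 437)]
scene cement_tin [(0.76, [348, 164], 941), (0.56, [223, 308], 1047)]
scene nail_jar [(0.89, [248, 237], 1232), (0.51, [240, 311], 217)]
scene tray_in [(0.71, [376, 249], 6093)]
side sole1_c [(0.95, [204, 384], 1610), (0.28, [329, 272], 917)]
side buckle_a_c [(0.56, [237, 398], 587)]
side heel_tip_c [(0.73, [342, 172], 257), (0.56, [408, 181], 162)]
side cement_tin [(0.65, [300, 331], 1691)]
side nail_jar [(0.73, [395, 214], 1125)]
side tray_in [(0.97, [265, 239], 6704)]
0.75
```

```bash
cat > h.py <<'E'
from rig import *
import numpy as np, cv2
def proj(c,P):
    p,_=cv2.projectPoints(np.asarray(P,float).reshape(-1,3),np.asarray(c["rvec"],float),np.asarray(c["tvec"],float),c["intrinsics"],np.array([c["k1"],0,0,0.]))
    return p[:,0]
def back(c,uv,z):
    uv=np.asarray(uv,float).reshape(-1,1,2)
    n=cv2.undistortPoints(uv,c["intrinsics"],np.array([c["k1"],0,0,0.]))[:,0]
    R,_=cv2.Rodrigues(np.asarray(c["rvec"],float)); t=np.asarray(c["tvec"],float).ravel()
    o=-R.T@t; d=np.c_[n,np.ones(len(n))]@R
    return o+d*((z-o[2])/d[:,2])[:,None]
def ortho(c,x0,x1,y0,y1,z,res=0.001):
    # picture: rows = x decreasing downward, cols = y decreasing to the right
    xs=np.arange(x1,x0,-res); ys=np.arange(y1,y0,-res)
    X,Y=np.meshgrid(xs,ys,indexing='ij')
    p=proj(c,np.c_[X.ravel(),Y.ravel(),np.full(X.size,z)]).astype(np.float32).reshape(X.shape+(2,))
    return cv2.remap(c["pixels"],p[...,0],p[...,1],cv2.INTER_LINEAR)
E
python3 - <<'E'
from h import *
for n in ("scene","side"):
    c=capture(n)
    pts={"scene":dict(soleA=(409,164),soleB=(320,215),pile=(223,306),tin=(347,182),jar=(249,257),tip=(298,313),tray=(378,248),purple=(184,367),bA=(384,158),bB=(293,207))}
    pts["side"]=dict(soleA=(202,385),soleB=(333,272),pile=(398,177),tin=(301,350),jar=(397,228),tip=(341,175),tray=(265,240),purple=(408,141),bA=(240,404),bB=(366,288))
    for k,v in pts[n].items(): print(n,k,back(c,v,0.004)[0].round(3))
    o=ortho(c,-0.1,1.0,-0.7,0.7,0.006,0.002); cv2.imwrite(f"pics/o_{n}.png",o[:,:,::-1])
    for k,v in dict(h=(0,0,0)).items(): pass
E
```

```text
scene soleA [0.495 0.396 0.004]
scene soleB [0.458 0.017 0.004]
scene pile [ 0.518 -0.386  0.004]
scene tin [0.411 0.195 0.004]
scene jar [ 0.438 -0.228  0.004]
scene tip [ 0.661 -0.297  0.004]
scene tray [ 0.663 -0.003  0.004]
scene purple [ 0.588 -0.556  0.004]
scene bA [0.413 0.379 0.004]
scene bB [0.375 0.    0.004]
side soleA [0.499 0.401 0.004]
side soleB [0.465 0.009 0.004]
side pile [ 0.526 -0.391  0.004]
side tin [0.392 0.221 0.004]
side jar [ 0.42  -0.212  0.004]
side tip [ 0.662 -0.298  0.004]
side tray [0.664 0.03  0.004]
side purple [ 0.593 -0.562  0.004]
side bA [0.412 0.384 0.004]
side bB [0.375 0.001 0.004]
```

View pics/o_scene.png

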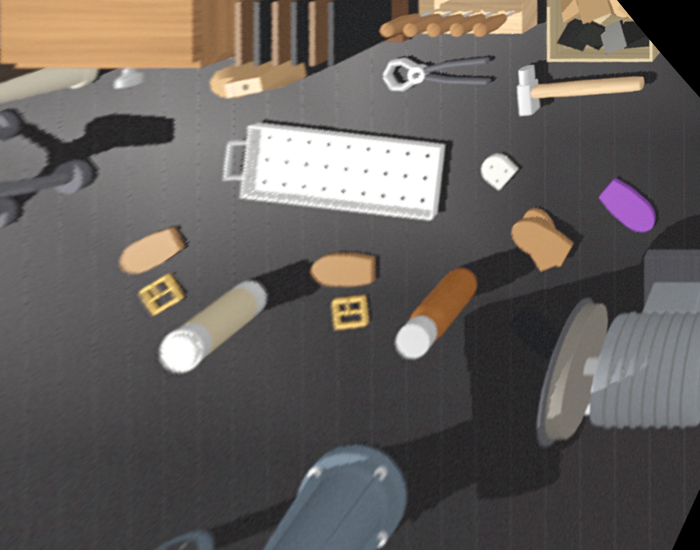

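View pics/o_side.png

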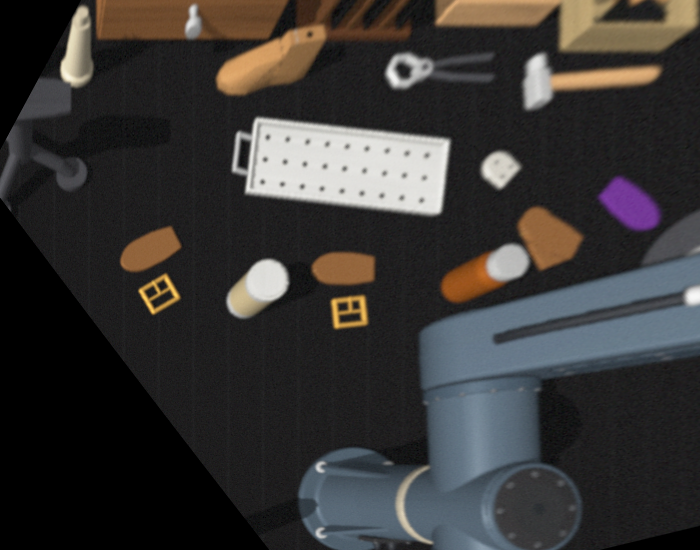

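```bash
python3 - <<'E'
from h import *
T=[]
for n in ("scene","side"):
    c=capture(n)
    r=[cv2.resize(ortho(c,x-.1,x+.1,y-.1,y+.1,z,0.0005),(250,250)) for x,y,z in ((.495,.4,.008),(.46,.01,.008),(.52,-.39,.016))]
    T.append(np.hstack(r))
cv2.imwrite("pics/crops.png",np.vstack(T)[:,:,::-1])
E
```

```text
(no output)
```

View pics/crops.png

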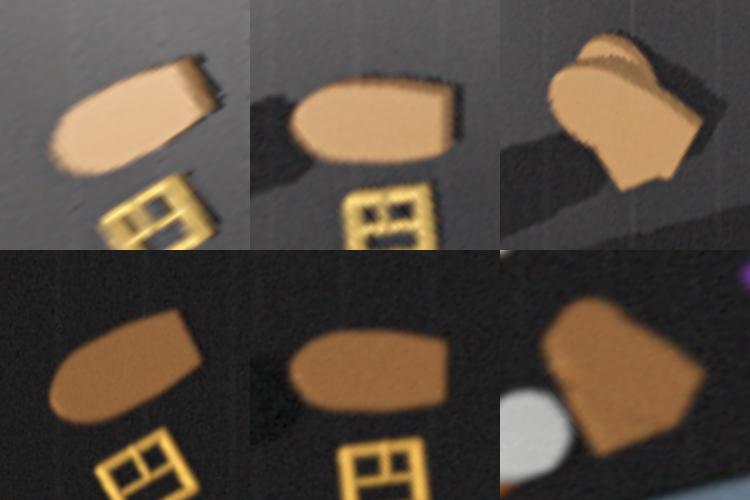

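```bash
cat > fit.py <<'E'
from h import *
from scipy.optimize import minimize
def outline(n=40):
    # toe: half ellipse from y=.018 to .06 ; tail taper to 46 mm
    a=np.linspace(0,np.pi,n); toe=np.c_[.030*np.cos(a),.018+.042*np.sin(a)]
    t=np.linspace(0,1,8)
    left=np.c_[-.030+.007*t**1.5,-.018-.042*t]; right=left[::-1]*[-1,1]
    return np.vstack([toe,left,right])
O=outline()
def sil(c,x,y,th,z0,shape=(480,640),S=4,roi=None):
    # th: heading of toe; sole +y -> (cos th, sin th); +x -> (sin th,-cos th)
    P=O[:,1:]*[np.cos(th),np.sin(th)]+O[:,:1]*[np.sin(th),-np.cos(th)]+[x,y]
    out=[]
    for z in(z0,z0+.008):
        out.append(proj(c,np.c_[P,np.full(len(P),z)]))
    h=cv2.convexHull(np.vstack(out).astype(np.float32))[:,0]
    return h
def brown(c):
    h=cv2.cvtColor(c["pixels"],cv2.COLOR_RGB2HSV)
    return ((h[...,0]>5)&(h[...,0]<22)&(h[...,1]>70)&(h[...,2]>60)).astype(np.uint8)
def fit(cams,guess,z0,masks,roi=.1,offs=None,S=4):
    def cost(p,ret=False):
        tot=0
        for i,(c,m) in enumerate(zip(cams,masks)):
            u0,v0,w=c["_roi"]
            hh=(sil(c,p[0],p[1],p[2],z0)-[u0,v0]+.5)*S
            img=np.zeros((w*S,w*S),np.uint8); cv2.fillPoly(img,[np.round(hh*16).astype(np.int32)],1,shift=4)
            f=cv2.resize(img.astype(np.float32),(w,w),interpolation=cv2.INTER_AREA)
            tot+=np.abs(f-m).sum()/max(m.sum(),1)
        return tot
    for c,mm in zip(cams,masks): pass
    best=None
    for d in (0,.2,-.2):
        r=minimize(cost,[guess[0],guess[1],guess[2]+d],method="Nelder-Mead",options=dict(initial_simplex=[[guess[0],guess[1],guess[2]+d],[guess[0]+.008,guess[1],guess[2]+d],[guess[0],guess[1]+.008,guess[2]+d],[guess[0],guess[1],guess[2]+d+.1]],xatol=1e-4,fatol=1e-4))
        if best is None or r.fun<best.fun: best=r
    return best
def roi(c,x,y,z,w=110):
    p=proj(c,[[x,y,z]])[0]; u0,v0=int(p[0]-w/2),int(p[1]-w/2); c["_roi"]=(u0,v0,w)
    return u0,v0,w
def cropmask(m,r):
    u0,v0,w=r; M=np.pad(m,w)[v0+w:v0+2*w,u0+w:u0+2*w].astype(np.uint8)
    n,l,s,ct=cv2.connectedComponentsWithStats(M)
    k=l[w//2,w//2] or 1+np.argmax(s[1:,4])
    return (l==k).astype(np.float32)
E
python3 - <<'E'
from fit import *
C={n:capture(n) for n in("scene","side")}
B={n:brown(C[n]) for n in C}
for nm,g in dict(A=(.495,.4,np.radians(115)),B=(.46,.01,np.radians(90))).items():
    for sel in (["scene"],["side"],["scene","side"]):
        cs=[C[n] for n in sel]; ms=[]
        for n in sel: ms.append(cropmask(B[n],roi(C[n],g[0],g[1],.004)))
        r=fit(cs,g,0,ms); print(nm,sel,r.x[:2].round(4),np.degrees(r.x[2]).round(1),round(r.fun,3),[int(m.sum()) for m in ms])
# tray corners & tip
for n in C:
    m=trace(n,"tray_in")[0]["mask"] if len(trace(n,"tray_in")) else None
    ct=max(cv2.findContours(m.astype(np.uint8),cv2.RETR_EXTERNAL,cv2.CHAIN_APPROX_NONE)[0],key=cv2.contourArea)
    W=back(C[n],ct[:,0].astype(float),.012)
    print(n,cv2.minAreaRect((W[:,:2]*1000).astype(np.float32)))
E
```

```text
A ['scene'] [0.4956 0.4019] 116.0 0.051 [399]
A ['side'] [0.5009 0.4027] 116.5 0.039 [1720]
A ['scene', 'side'] [0.4983 0.4027] 116.7 0.2 [399, 1720]
B ['scene'] [0.4594 0.0166] 88.6 0.052 [647]
B ['side'] [0.4653 0.0138] 88.2 0.061 [1036]
B ['scene', 'side'] [0.4622 0.0153] 87.5 0.216 [647, 1036]
scene ((665.1146850585938, 25.857559204101562), (428.5554504394531, 153.30828857421875), 83.13336944580078)
side ((665.4631958007812, 26.555023193359375), (417.9200744628906, 151.37705993652344), 83.28980255126953)
```

```bash
cat > tray.py <<'E'
from fit import *
def trayfit(C,masks,sel,g=(.665,.01,np.radians(83.5))):
    S=4
    def cost(p):
        tot=0; th=p[2]
        for n in sel:
            xy=np.array([[sx*.07,sy*.19] for sx,sy in((-1,-1),(1,-1),(1,1),(-1,1))])
            P=xy[:,1:]*[np.cos(th),np.sin(th)]+xy[:,:1]*[np.sin(th),-np.cos(th)]+p[:2]
            h=cv2.convexHull(np.vstack([proj(C[n],np.c_[P,np.full(4,z)]) for z in(0,.012)]).astype(np.float32))[:,0]
            img=np.zeros((480*2,640*2),np.uint8); cv2.fillPoly(img,[np.round((h+.5)*2*16).astype(np.int32)],1,shift=4)
            f=cv2.resize(img.astype(np.float32),(640,480),interpolation=cv2.INTER_AREA)
            tot+=np.abs(f-masks[n]).sum()/masks[n].sum()
        return tot
    g=list(g)
    return minimize(cost,g,method="Nelder-Mead",options=dict(initial_simplex=[g,[g[0]+.01,g[1],g[2]],[g[0],g[1]+.01,g[2]],[g[0],g[1],g[2]+.05]],xatol=1e-4,fatol=1e-5))
E
python3 - <<'E'
from tray import *
C={n:capture(n) for n in("scene","side")}; M={}
for n in C:
    m=trace(n,"tray_in")[0]["mask"].astype(np.uint8)
    M[n]=cv2.morphologyEx(cv2.morphologyEx(m,cv2.MORPH_CLOSE,np.ones((5,5))),cv2.MORPH_OPEN,np.ones((15,15))).astype(np.float32)
for s in (["scene"],["side"],["scene","side"]):
    r=trayfit(C,M,s); print(s,r.x[:2].round(4),np.degrees(r.x[2]).round(2),round(r.fun,3))
# overlay
for n in C:
    p=r.x; im=C[n]["pixels"][:,:,::-1].copy(); th=p[2]
    def w(x,y,z): return [p[0]+y*np.cos(th)+x*np.sin(th),p[1]+y*np.sin(th)-x*np.cos(th),z]
    for z,col,a,b in((.012,(0,0,255),.07,.19),(.003,(255,0,0),.067,.187)):
        q=proj(C[n],[w(sx*a,sy*b,z) for sx,sy in((-1,-1),(1,-1),(1,1),(-1,1))])
        cv2.polylines(im,[np.round(q*16).astype(np.int32)],True,col,1,cv2.LINE_AA,4)
    u,v=(290,185) if n=="scene" else (175,170)
    cv2.imwrite(f"pics/tr_{n}.png",cv2.resize(im[v:v+130,u:u+190],None,fx=4,fy=4,interpolation=cv2.INTER_CUBIC))
# pile fits
B={n:brown(C[n]) for n in C}
E
```

```text
['scene'] [0.6598 0.0163] 83.17 0.053
['side'] [0.6695 0.0109] 82.79 0.056
['scene', 'side'] [0.6646 0.0144] 83.45 0.194
```

View pics/tr_scene.png

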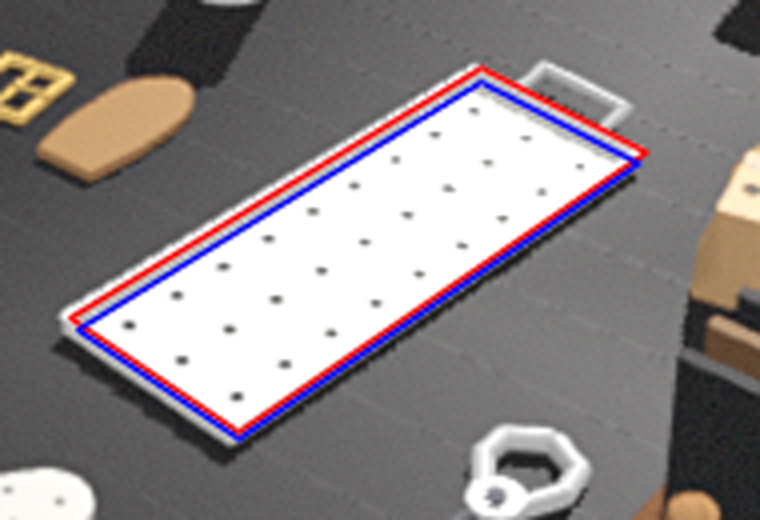

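View pics/tr_side.png

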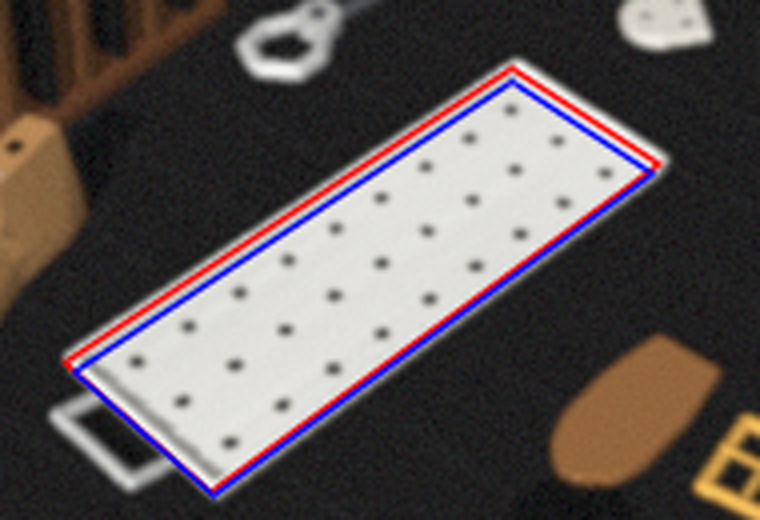

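```bash
python3 - <<'E'
from h import *
C={n:capture(n) for n in("scene","side","wrist")}
for n,l in dict(scene=[(158,306),(135,240),(145,350),(90,395),(110,245),(30,320)],side=[(455,105),(437,125),(445,155)]).items():
    for z in (0,.1,.2): print(n,z,back(C[n],l,z)[:,:2].round(2).tolist())
c=C["wrist"];R,_=cv2.Rodrigues(c["rvec"]);print((-R.T@c["tvec"]).round(3),R.round(2).tolist())
s=read_state();T=s["tcp_rot"];print("cam in tool",(T.T@((-R.T@c["tvec"])-s["position"])).round(3), (R@T).round(2).tolist())
E
```

```text
scene 0 [[0.4, -0.48], [0.15, -0.37], [0.49, -0.58], [0.5, -0.73], [0.11, -0.42], [0.21, -0.71]]
scene 0.1 [[0.5, -0.53], [0.28, -0.43], [0.58, -0.62], [0.59, -0.75], [0.25, -0.48], [0.33, -0.73]]
scene 0.2 [[0.6, -0.58], [0.41, -0.5], [0.67, -0.66], [0.68, -0.77], [0.38, -0.54], [0.45, -0.76]]
side 0 [[0.57, -0.85], [0.57, -0.7], [0.47, -0.57]]
side 0.1 [[0.52, -0.69], [0.51, -0.56], [0.42, -0.44]]
side 0.2 [[0.46, -0.53], [0.45, -0.41], [0.37, -0.31]]
[ 0.208 -0.593  0.384] [[0.22, -0.98, 0.0], [-0.94, -0.21, 0.26], [-0.26, -0.06, -0.96]]
cam in tool [-0.162  0.072 -0.001] [[-0.0, -0.0, 1.0], [-0.26, -0.96, -0.0], [0.96, -0.26, 0.0]]
```

```bash
python3 - <<'E'
from h import *
c=capture("scene")["pixels"][215:415,0:230]; cv2.imwrite("pics/gr.png",cv2.resize(c,None,fx=3,fy=3)[:,:,::-1])
c=capture("side")["pixels"][60:200,360:560]; cv2.imwrite("pics/gr2.png",cv2.resize(c,None,fx=3,fy=3)[:,:,::-1])
E
```

```text
(no output)
```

View pics/gr.png

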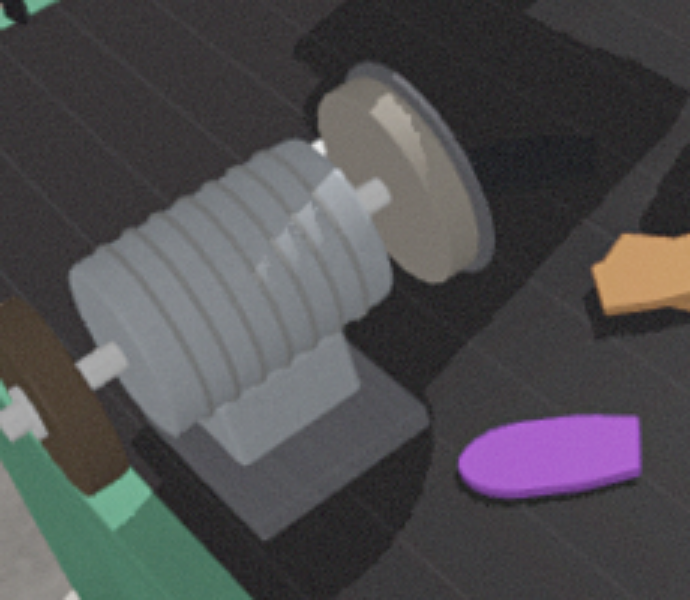

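View pics/gr2.png

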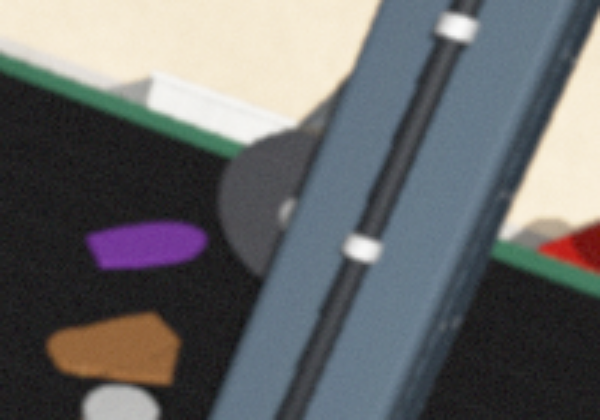

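```bash
python3 - <<'E'
from h import *
C={n:capture(n) for n in("scene","side")}
def ray(c,uv):
    a=back(c,[uv],0)[0];b=back(c,[uv],.3)[0];return a,(b-a)
a,d=ray(C["scene"],(142,271));b,e=ray(C["side"],(457,130))
s=np.linalg.lstsq(np.c_[d,-e],b-a,rcond=None)[0];print(a+s[0]*d,b+s[1]*e)
p=(a+s[0]*d+b+s[1]*e)/2
for az in (40,50,60,70,80,90):
    n=np.array([np.cos(np.radians(az)),np.sin(np.radians(az)),0]);u=np.cross([0,0,1],n)
    for R in (.07,.085):
        t=np.linspace(0,2*np.pi,100);P=p+R*(np.outer(np.cos(t),u)+np.outer(np.sin(t),[0,0,1]))
        q=proj(C["scene"],P);r=proj(C["side"],P);print(az,R,q.min(0).round(),q.max(0).round(),r.min(0).round(),r.max(0).round())
E
```

```text
[ 0.43063139 -0.50981853  0.13980563] [ 0.42962709 -0.51063797  0.14049268]
40 0.07 [130. 237.] [152. 305.] [449. 104.] [465. 156.]
40 0.085 [127. 229.] [154. 313.] [448.  98.] [467. 161.]
50 0.07 [134. 237.] [149. 305.] [446. 104.] [469. 156.]
50 0.085 [132. 230.] [150. 312.] [443.  98.] [472. 161.]
60 0.07 [134. 237.] [149. 304.] [442. 104.] [473. 155.]
60 0.085 [132. 230.] [151. 311.] [439.  98.] [476. 161.]
70 0.07 [130. 238.] [154. 303.] [439. 105.] [476. 155.]
70 0.085 [128. 231.] [156. 310.] [435.  99.] [481. 160.]
80 0.07 [126. 239.] [158. 302.] [436. 105.] [479. 154.]
80 0.085 [122. 233.] [162. 308.] [432. 100.] [484. 159.]
90 0.07 [121. 241.] [163. 300.] [434. 106.] [481. 153.]
90 0.085 [117. 234.] [168. 306.] [429. 101.] [487. 158.]
```

```bash
cat > mv.py <<'E'
from h import *
from scipy.spatial.transform import Rotation as Ro
def Rt(th,tilt=0):
    # th heading deg of tool y; tilt deg raises toe (+y) end
    h=np.array([np.cos(np.radians(th)),np.sin(np.radians(th)),0]);x=np.array([0,0,-1.])
    z=np.cross(x,h)
    R=np.c_[x,h,z]
    # rotate about +sole x (= z) axis by tilt: y -> up
    return Ro.from_rotvec(np.radians(tilt)*z).as_matrix()@R
def rel(xyz,th,tilt=0,ref=None):
    """shift, rotvec in current tool axes"""
    s=read_state() if ref is None else ref
    T=s["tcp_rot"];d=T.T@(np.asarray(xyz)-s["position"])
    r=Ro.from_matrix(T.T@Rt(th,tilt)).as_rotvec(degrees=True)
    print("shift",d.round(4).tolist(),"rot",r.round(2).tolist(),"steps",np.ceil(np.linalg.norm(d)/.05),np.ceil(np.linalg.norm(r)/8.59))
E
python3 - <<'E'
from mv import *
print(Rt(64.6).round(2).tolist())
rel((.52,-.39,.25),64.6); print(read_state()["time_s"])
E
```

```text
[[0.0, 0.43, 0.9], [0.0, 0.9, -0.43], [-1.0, 0.0, 0.0]]
shift [-0.0274, 0.4209, -0.1297] rot [-51.83, 0.0, 0.0] steps 9.0 7.0
1.8
```

Call:
{"api": "play_rows", "payload": {"rows": [[[-0.05,0,0,0,0,0,0.087],[-0.08,0.04,-0.01,-7,0,0,0.087],[-0.08,0.085,-0.025,-15,0,0,0.087],[-0.08,0.13,-0.04,-23,0,0,0.087],[-0.08,0.175,-0.055,-31,0,0,0.087],[-0.08,0.22,-0.07,-39,0,0,0.087],[-0.08,0.265,-0.08,-47,0,0,0.087],[-0.08,0.31,-0.095,-51.8,0,0,0.087],[-0.06,0.355,-0.11,-51.8,0,0,0.087],[-0.04,0.4,-0.125,-51.8,0,0,0.087],[-0.028,0.421,-0.13,-51.8,0,0,0.087],[-0.028,0.421,-0.13,-51.8,0,0,0.087]]]}}

```text
time_s: 3.0
position: [0.5219, -0.3862, 0.2479]
tcp_rot: [[-0.002, 0.425, 0.905], [0.004, 0.905, -0.425], [-1.0, 0.003, -0.004]]
force: [0.1, -0.3, -0.6]
opening: 0.998
```

```bash
python3 - <<'E'
from mv import *
s=read_state();print(s["time_s"],s["position"].round(4),s["qvel"].round(1),s["tcp_rot"].round(3).tolist())
c=capture("wrist");cv2.imwrite("pics/w1.png",c["pixels"][:,:,::-1])
import pickle;pickle.dump((c,s),open("w1.pkl","wb"))
E
```

```text
3.0 [ 0.5219 -0.3862  0.2479] [-3.4 -2.  -0.4 -2.7  1.4 -1.5] [[-0.002, 0.425, 0.905], [0.004, 0.905, -0.425], [-1.0, 0.003, -0.004]]
```

View pics/w1.png

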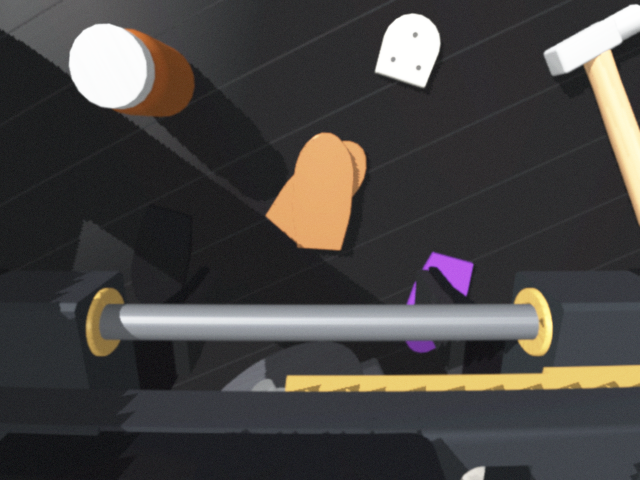

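```bash
cat > ov.py <<'E'
from fit import *
def overlay(c,sols,fn,box,sc=4):
    im=c["pixels"][:,:,::-1].copy();u,v,w,h=box
    im=cv2.resize(im[v:v+h,u:u+w],None,fx=sc,fy=sc,interpolation=cv2.INTER_CUBIC)
    for k,(x,y,th,z) in enumerate(sols):
        th=np.radians(th)
        P=O[:,1:]*[np.cos(th),np.sin(th)]+O[:,:1]*[np.sin(th),-np.cos(th)]+[x,y]
        q=(proj(c,np.c_[P,np.full(len(P),z)])+.5-[u,v])*sc-.5
        cv2.polylines(im,[np.round(q*16).astype(np.int32)],True,[(0,0,255),(255,0,0),(0,255,0)][k%3],1,cv2.LINE_AA,4)
    cv2.imwrite(fn,im)
E
python3 - <<'E'
import pickle
from ov import *
c,s=pickle.load(open("w1.pkl","rb"))
W=back(c,[(325,132.5),(299.5,248.5),(341,250)],.016);m=(W[1]+W[2])/2;d=W[0]-m
print(W.round(4),np.linalg.norm(d),np.linalg.norm(W[1]-W[2]));th=np.degrees(np.arctan2(d[1],d[0]));ce=(W[0]+m)/2
L=back(c,[(266,215)],.008)[0];print("top",ce.round(4),th,"lower corner",L)
# lower: guess heading, tail left corner at L
t=np.radians(18)
overlay(c,[(ce[0],ce[1],th,.016),(.525,-.393,15,.008)],"pics/ov1.png",(240,110,150,150))
E
```

```text
[[ 0.5543 -0.3291  0.016 ]
 [ 0.4793 -0.426   0.016 ]
 [ 0.5185 -0.4463  0.016 ]] 0.12051052694305092 0.04408470409961776
top [ 0.5266 -0.3826  0.016 ] 62.64302135469828 lower corner [ 0.46193651 -0.37964629  0.008     ]
```

View pics/ov1.png

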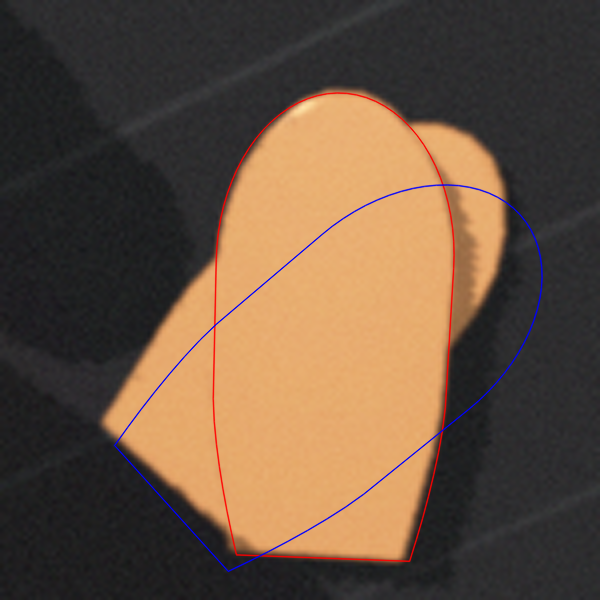

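```bash
python3 - <<'E'
from mv import *
print(read_state()["position"])
rel((.5266,-.3826,.03),62.6)
E
```

```text
[ 0.5207153  -0.38805711  0.24914666]
shift [0.2191, 0.0073, 0.0036] rot [2.15, -0.15, -0.03] steps 5.0 1.0
```

Call:
{"api": "play_rows", "payload": {"rows": [[[0.05,0.007,0.003,2,0,0,0.08],[0.1,0.007,0.003,2,0,0,0.08],[0.15,0.007,0.003,2,0,0,0.08],[0.19,0.007,0.003,2,0,0,0.08],[0.21,0.007,0.003,2,0,0,0.08],[0.215,0.007,0.003,2,0,0,0.08],[0.215,0.007,0.003,2,0,0,0.08]]]}}

```text
time_s: 3.75
position: [0.5251, -0.3859, 0.0358]
tcp_rot: [[-0.0, 0.462, 0.887], [-0.0, 0.887, -0.462], [-1.0, -0.0, 0.0]]
force: [0.1, -1.0, 0.9]
opening: 0.915
```

```bash
python3 - <<'E'
from mv import *
c=capture("wrist");cv2.imwrite("pics/w2.png",c["pixels"][:,:,::-1])
print(read_state()["time_s"],read_state()["position"])
rel((.5266,-.3826,.0105),62.6)
E
```

```text
3.8 [ 0.5259314  -0.38631576  0.03691938]
shift [0.0264, 0.0036, -0.0012] rot [-0.1, 0.13, 0.05] steps 1.0 1.0
```

View pics/w2.png

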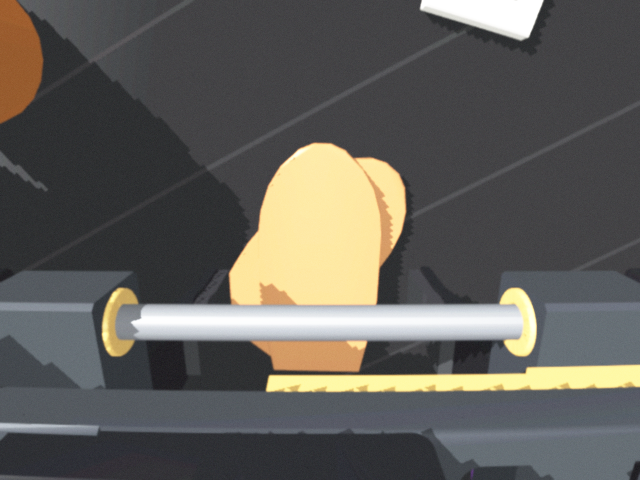

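Call:
{"api": "play_rows", "payload": {"rows": [[[0.015,0.004,-0.001,0,0,0,0.08],[0.025,0.004,-0.001,0,0,0,0.08],[0.026,0.004,-0.001,0,0,0,0.08],[0.026,0.004,-0.001,0,0,0,0.045],[0.026,0.004,-0.001,0,0,0,0.045],[0.026,0.004,-0.001,0,0,0,0.045],[0.026,0.004,-0.001,0,0,0,0.045],[0.026,0.004,-0.001,0,0,0,0.045]]]}}

```text
time_s: 4.6
position: [0.527, -0.381, 0.0099]
tcp_rot: [[0.001, 0.461, 0.888], [-0.001, 0.888, -0.461], [-1.0, -0.0, 0.001]]
force: [1.3, -0.8, 0.8]
opening: 0.682
```

Call:
{"api": "play_rows", "payload": {"rows": [[[-0.01,0,0,0,0,0,0.045],[-0.03,0,0,0,0,0,0.045],[-0.06,0,0,0,0,0,0.045],[-0.1,0,0,0,0,0,0.045],[-0.14,0.01,0,0,0,0,0.045],[-0.18,0.03,-0.005,-2,0,0,0.045],[-0.2,0.065,-0.015,-5,0,0,0.045],[-0.21,0.11,-0.025,-10,0,0,0.045],[-0.21,0.155,-0.035,-15,0,0,0.045],[-0.21,0.2,-0.045,-20,0,0,0.045],[-0.21,0.245,-0.053,-20.7,0,0,0.045],[-0.21,0.29,-0.06,-20.7,0,0,0.045]]]}}

```text
time_s: 5.8
position: [0.6068, -0.0937, 0.2204]
tcp_rot: [[0.0, 0.117, 0.993], [-0.0, 0.993, -0.117], [-1.0, -0.0, 0.0]]
force: [0.6, -0.9, -0.6]
opening: 0.683
```

```bash
python3 - <<'E'
from mv import *
c=capture("wrist");cv2.imwrite("pics/w3.png",c["pixels"][:,:,::-1])
s=read_state();print(s["time_s"],s["position"],s["opening"],s["force"])
rel((.672,.06,.26),83.3)
E
```

```text
5.85 [ 0.60859399 -0.08607487  0.2203907 ] 0.6822910101495584 [1.26874152 3.92968859 0.39057781]
shift [-0.0385, 0.1526, 0.0465] rot [0.21, 0.08, -0.37] steps 4.0 1.0
```

View pics/w3.png

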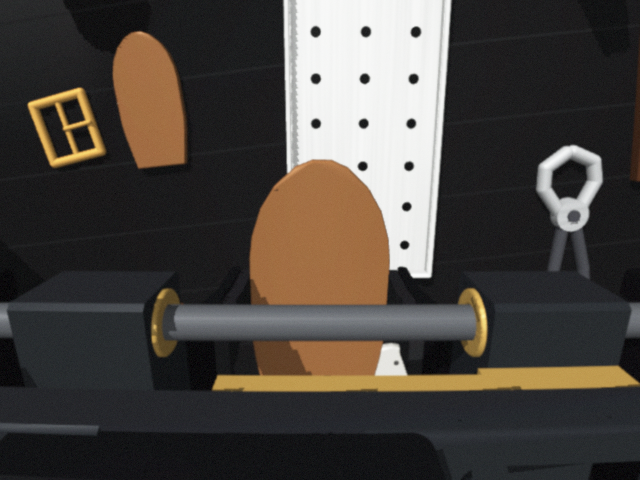

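Call:
{"api": "play_rows", "payload": {"rows": [[[-0.02,0.05,0.02,0,0,0,0.045],[-0.04,0.1,0.04,0,0,0,0.045],[-0.04,0.14,0.046,0,0,0,0.045],[-0.04,0.152,0.046,0,0,0,0.045],[-0.04,0.152,0.046,0,0,0,0.045]]]}}

```text
time_s: 6.35
position: [0.6702, 0.0526, 0.2598]
tcp_rot: [[-0.0, 0.113, 0.994], [0.0, 0.994, -0.113], [-1.0, 0.0, -0.0]]
force: [-0.1, -0.3, -0.8]
opening: 0.68
```

```bash
python3 - <<'E'
from mv import *
import pickle
c=capture("wrist");cv2.imwrite("pics/w4.png",c["pixels"][:,:,::-1])
s=read_state();print(s["time_s"],s["position"],s["opening"],s["force"]);pickle.dump((c,s),open("w4.pkl","wb"))
E
```

```text
6.4 [0.66967035 0.05047808 0.25931316] 0.680521933263659 [-0.86600469 -0.2047622  -0.08833721]
```

View pics/w4.png

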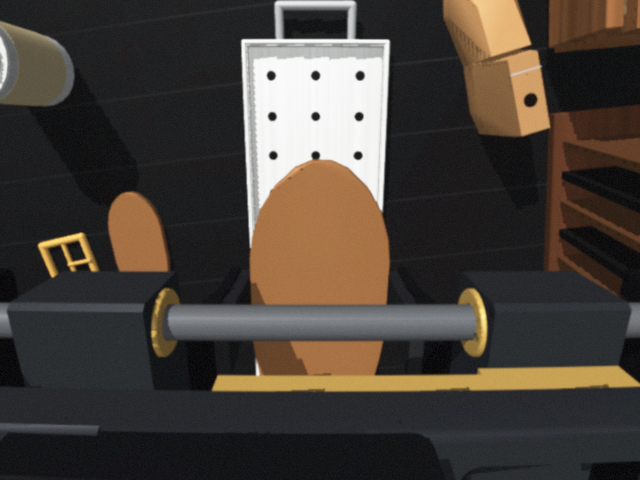

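```bash
python3 - <<'E'
from mv import *
import pickle
c,s=pickle.load(open("w4.pkl","rb"))
for cam in [c]:
    W=back(c,[(242.5,40),(390.5,39.5),(247.5,230),(384,200)],.012); print(W.round(4))
    print("width",np.linalg.norm(W[0]-W[1]))
    m=(W[0]+W[1])/2
    d=W[0]-W[2];print("head left",np.degrees(np.arctan2(d[1],d[0])));d=W[1]-W[3];print("head right",np.degrees(np.arctan2(d[1],d[0])))
    e=W[1]-W[0];th=np.degrees(np.arctan2(e[1],e[0]))+90;print("th from end",th)
    for t in (83.3,th): print("centre",t,m[:2]-.19*np.array([np.cos(np.radians(t)),np.sin(np.radians(t))]))
    # held sole: toe tip at (320,159) at TCP height
    z=s["position"][2]
    H=back(c,[(320,159),(249.5,255),(389.5,255)],z+.006);print("held",(H-s["position"])@s["tcp_rot"])
E
python3 - <<'E'
import cv2;im=cv2.imread("pics/w4.png")[20:240,220:410];cv2.imwrite("pics/w4c.png",cv2.resize(im,None,fx=2.7,fy=2.7,interpolation=cv2.INTER_CUBIC))
E
```

```text
[[0.6136 0.2128 0.012 ]
 [0.7565 0.1968 0.012 ]
 [0.5882 0.0231 0.012 ]
 [0.7385 0.0393 0.012 ]]
width 0.14380911735984872
head left 82.3812305198074
head right 83.48615282916177
th from end 83.63279495603193
centre 83.3 [0.66285584 0.01608734]
centre 83.63279495603193 [0.66395226 0.01596177]
held [[-0.00606777  0.06136394  0.00036105]
 [-0.00598261  0.02119101 -0.02941489]
 [-0.00606461  0.02127354  0.02988627]]
```

View pics/w4c.png

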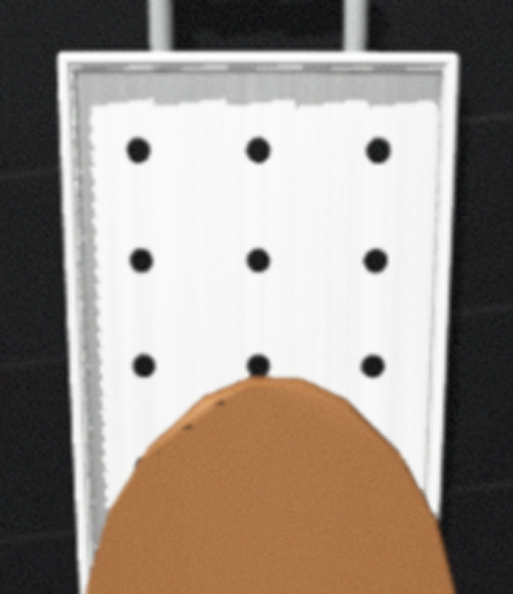

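```bash
cat >> mv.py <<'E'
TC=np.array([.664,.0155]);TH=83.4
def tp(y,x=0):
    t=np.radians(TH);return TC+y*np.array([np.cos(t),np.sin(t)])+x*np.array([np.sin(t),-np.cos(t)])
E
python3 - <<'E'
from mv import *
s=read_state();p=tp(.117);print(s["position"],p)
rel((*p,.05),TH);rel((*p,.006),TH)
E
```

```text
[0.66967035 0.05047808 0.25931316] [0.67744765 0.13172461]
shift [0.2092, 0.0818, -0.0013] rot [-0.0, -0.08, 0.06] steps 5.0 1.0
shift [0.2532, 0.0819, -0.0013] rot [-0.0, -0.08, 0.06] steps 6.0 1.0
```

Call:
{"api": "play_rows", "payload": {"rows": [[[0.03,0.03,0,0,0,0,0.045],[0.07,0.06,-0.001,0,0,0,0.045],[0.12,0.082,-0.001,0,0,0,0.045],[0.17,0.082,-0.001,0,0,0,0.045],[0.21,0.082,-0.001,0,0,0,0.045],[0.235,0.082,-0.001,0,0,0,0.045],[0.248,0.082,-0.001,0,0,0,0.045],[0.252,0.082,-0.001,0,0,0,0.045],[0.252,0.082,-0.001,0,0,0,0.045]]]}}

```text
time_s: 7.3
position: [0.6798, 0.1302, 0.0081]
tcp_rot: [[0.001, 0.119, 0.993], [-0.0, 0.993, -0.119], [-1.0, -0.0, 0.001]]
force: [-0.2, 0.3, 0.6]
opening: 0.683
```

Call:
{"api": "play_rows", "payload": {"rows": [[[0.002,0.001,-0.002,0,0,0,0.045],[0.002,0.001,-0.002,0,0,0,0.072],[0.002,0.001,-0.002,0,0,0,0.072],[0.002,0.001,-0.002,0,0,0,0.072],[-0.03,0.001,-0.002,0,0,0,0.072],[-0.08,0.001,-0.002,0,0,0,0.08],[-0.13,0.001,-0.002,0,0,0,0.08],[-0.16,-0.02,-0.002,0,0,0,0.08]]]}}

```text
time_s: 8.1
position: [0.677, 0.1142, 0.1726]
tcp_rot: [[0.008, 0.114, 0.993], [0.001, 0.993, -0.114], [-1.0, 0.002, 0.008]]
force: [0.6, -0.5, 0.9]
opening: 0.908
```

```bash
python3 - <<'E'
from mv import *
import pickle
c=capture("wrist");cv2.imwrite("pics/w5.png",c["pixels"][:,:,::-1])
s=read_state();print(s["time_s"],s["position"],s["opening"],s["force"]);pickle.dump((c,s),open("w5.pkl","wb"))
rel((.463,.008,.20),88)
E
```

```text
8.15 [0.67914251 0.10931201 0.17726806] 0.9161763461148872 [ 0.04970658 -1.46776968  3.10370965]
shift [-0.0255, -0.1258, -0.2025] rot [-4.69, 0.82, 0.09] steps 5.0 1.0
```

View pics/w5.png

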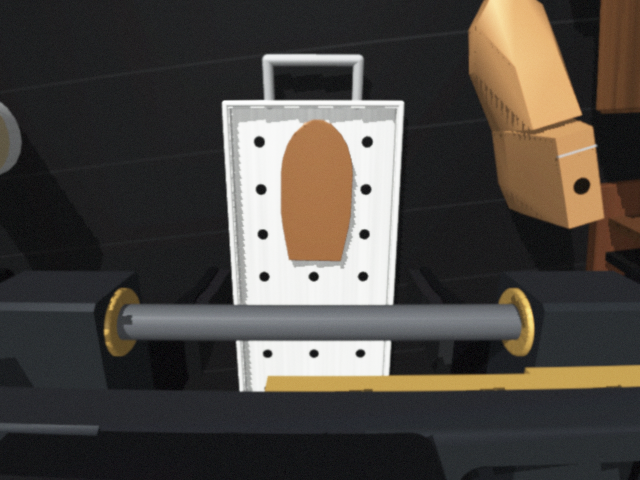

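```bash
cat >> mv.py <<'E'
def intray(P):
    P=np.atleast_2d(P)[:,:2]-TC;t=np.radians(TH);return np.c_[P@[np.sin(t),-np.cos(t)],P@[np.cos(t),np.sin(t)]].round(4)
E
python3 - <<'E'
from mv import *
import pickle
c,s=pickle.load(open("w5.pkl","rb"))
print("rim corners",intray(back(c,[(223,101),(404,101)],.012)))
print("sole toe, tailL, tailR",intray(back(c,[(317,120),(288.5,260.5),(342,261)],.011)))
E
```

```text
rim corners [[-0.0732  0.1907]
 [ 0.0701  0.1907]]
sole toe, tailL, tailR [[ 0.0011  0.1759]
 [-0.024   0.0569]
 [ 0.023   0.0563]]
```

Call:
{"api": "play_rows", "payload": {"rows": [[[-0.02,-0.03,-0.03,-1,0,0,0.08],[-0.025,-0.055,-0.07,-3,0,0,0.08],[-0.025,-0.08,-0.11,-4.7,0,0,0.08],[-0.025,-0.1,-0.15,-4.7,0,0,0.08],[-0.025,-0.12,-0.19,-4.7,0,0,0.08],[-0.025,-0.126,-0.202,-4.7,0,0,0.08],[-0.025,-0.126,-0.202,-4.7,0,0,0.08]]]}}

```text
time_s: 8.85
position: [0.4577, 0.0102, 0.1929]
tcp_rot: [[-0.001, 0.037, 0.999], [0.0, 0.999, -0.037], [-1.0, 0.0, -0.001]]
force: [0.8, -0.1, -0.5]
opening: 0.918
```

```bash
cat > look.py <<'E'
import sys,pickle
from mv import *
n=sys.argv[1]
c=capture("wrist");cv2.imwrite(f"pics/{n}.png",c["pixels"][:,:,::-1])
s=read_state();print(s["time_s"],s["position"],s["opening"],s["force"]);pickle.dump((c,s),open(f"{n}.pkl","wb"))
E
python3 look.py w6
```

```text
8.9 [0.46019438 0.01013165 0.19313795] 0.9230417666922988 [0.45143977 1.23844888 0.61443471]
```

View pics/w6.png

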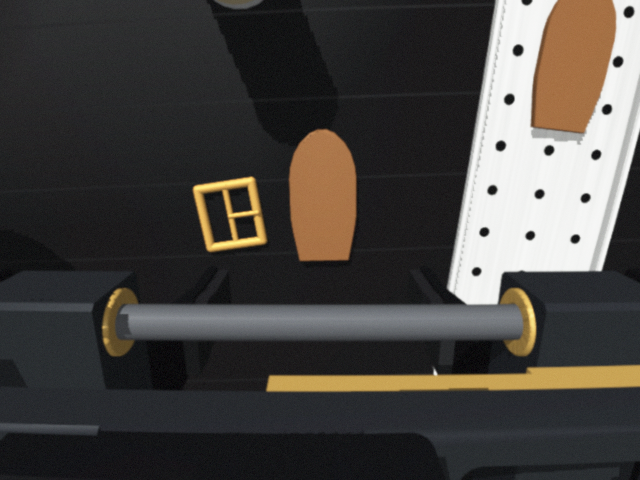

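```bash
cat > meas.py <<'E'
from mv import *
def sole(c,toe,tl,tr,z):
    W=back(c,[toe,tl,tr],z);m=(W[1]+W[2])/2;d=W[0]-m
    th=np.degrees(np.arctan2(d[1],d[0]));e=W[2]-W[1];th2=np.degrees(np.arctan2(e[1],e[0]))+90
    ce=(W[0]+m)/2;print("len",np.linalg.norm(d).round(4),"tail",np.linalg.norm(e).round(4),"c",ce.round(4),"th",th.round(2),th2.round(2));return ce,th
E
python3 - <<'E'
from meas import *
from ov import overlay
import pickle
c,s=pickle.load(open("w6.pkl","rb"))
ce,th=sole(c,(322.5,129),(300,261),(350,260.5),.008)
print("buckle",back(c,[(265,243),(255,178),(207,250)],.008).round(4))
overlay(c,[(ce[0],ce[1],th,.008)],"pics/ov2.png",(190,115,190,150))
rel((*ce[:2],.035),th)
E
```

```text
len 0.1205 tail 0.0471 c [0.4622 0.0186 0.008 ] th 89.1 88.46
buckle [[ 0.406  -0.022   0.008 ]
 [ 0.4015  0.0388  0.008 ]
 [ 0.3509 -0.0268  0.008 ]]
shift [0.1581, 0.0086, 0.0013] rot [-1.21, 0.13, 0.01] steps 4.0 1.0
```

View pics/ov2.png

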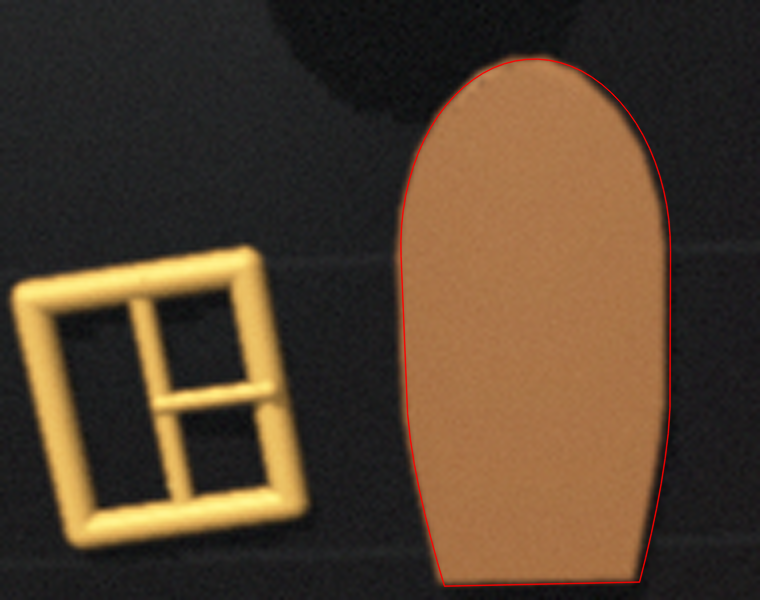

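Call:
{"api": "play_rows", "payload": {"rows": [[[0.04,0.008,0.002,-1.2,0,0,0.07],[0.08,0.014,0.002,-1.2,0,0,0.07],[0.12,0.014,0.002,-1.2,0,0,0.07],[0.145,0.014,0.002,-1.2,0,0,0.07],[0.155,0.014,0.002,-1.2,0,0,0.07],[0.155,0.014,0.002,-1.2,0,0,0.07],[0.155,0.014,0.002,-1.2,0,0,0.07]]]}}

```text
time_s: 9.6
position: [0.4636, 0.0243, 0.038]
tcp_rot: [[0.002, 0.014, 1.0], [-0.0, 1.0, -0.014], [-1.0, -0.0, 0.002]]
force: [-0.1, -0.3, 0.4]
opening: 0.806
```

```bash
python3 look.py w7; python3 -c "
from mv import *
rel((.4622,.0236,.0025),89.1)"
```

```text
9.65 [0.4636003  0.0242399  0.03845411] 0.8012665790181387 [-1.3258729   0.38765869  0.19655985]
shift [0.036, -0.0006, -0.0015] rot [0.08, 0.17, 0.03] steps 1.0 1.0
```

View pics/w7.png

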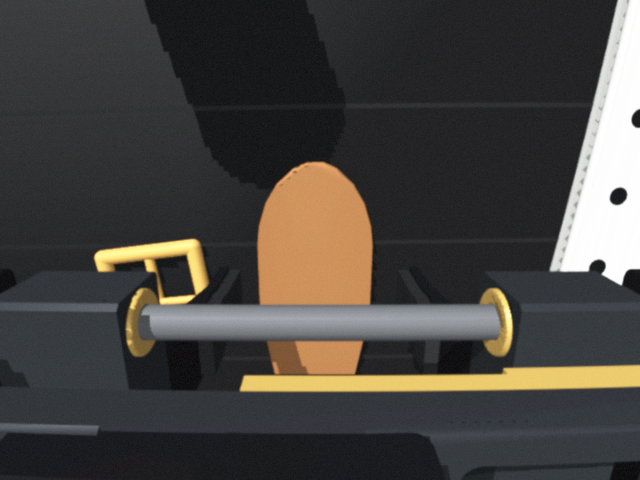

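Call:
{"api": "play_rows", "payload": {"rows": [[[0.02,0,-0.001,0,0,0,0.07],[0.033,0,-0.001,0,0,0,0.07],[0.035,0,-0.001,0,0,0,0.07],[0.035,0,-0.001,0,0,0,0.07],[0.035,0,-0.001,0,0,0,0.045],[0.035,0,-0.001,0,0,0,0.045],[0.035,0,-0.001,0,0,0,0.045],[0.035,0,-0.001,0,0,0,0.045]]]}}

```text
time_s: 10.45
position: [0.4616, 0.0242, 0.0033]
tcp_rot: [[0.002, 0.015, 1.0], [-0.0, 1.0, -0.015], [-1.0, -0.0, 0.002]]
force: [-0.8, -0.0, 6.2]
opening: 0.684
```

```bash
python3 -c "
from mv import *
s=read_state();print(s['position'])
p=tp(.037+.005,-.001);rel((*p,.12),TH)"
```

```text
[0.46159136 0.02421598 0.00334725]
shift [-0.1163, 0.0361, 0.2059] rot [5.76, 0.1, 0.01] steps 5.0 1.0
```

Call:
{"api": "play_rows", "payload": {"rows": [[[-0.03,0,0,0,0,0,0.045],[-0.07,0,0.01,0,0,0,0.045],[-0.1,0.01,0.04,1,0,0,0.045],[-0.116,0.02,0.08,3,0,1,0.045],[-0.116,0.03,0.12,5,0,3,0.045],[-0.116,0.036,0.16,5.76,0,5,0.045],[-0.116,0.036,0.195,5.76,0,5.7,0.045],[-0.116,0.036,0.206,5.76,0,5.7,0.045],[-0.116,0.036,0.206,5.76,0,5.7,0.045],[-0.116,0.036,0.206,5.76,0,5.7,0.045]]]}}

```text
time_s: 11.45
position: [0.6659, 0.0575, 0.1178]
tcp_rot: [[0.004, 0.115, 0.993], [0.099, 0.988, -0.114], [-0.995, 0.099, -0.008]]
force: [-0.2, -0.5, -1.4]
opening: 0.68
```

```bash
python3 look.py w8; python3 -c "
from mv import *
print(read_state()['tcp_rot'].round(3).tolist())
p=tp(.0425,-.001);rel((*p,.014),TH,5.7)"
```

```text
11.5 [0.66553637 0.05760396 0.11794267] 0.6810573517809763 [-0.44466823 -0.66726848 -1.12798636]
[[0.003, 0.115, 0.993], [0.099, 0.988, -0.114], [-0.995, 0.099, -0.008]]
shift [0.1035, -0.0098, 0.0032] rot [-0.02, -0.46, 0.01] steps 3.0 1.0
```

View pics/w8.png

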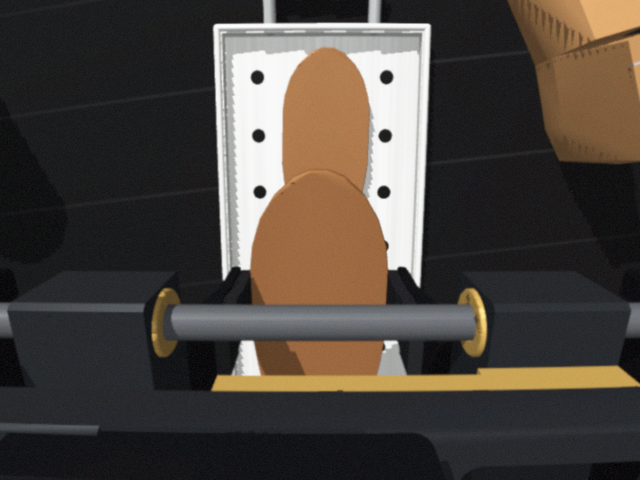

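Call:
{"api": "play_rows", "payload": {"rows": [[[0.03,-0.003,0.003,0,0,0,0.045],[0.065,-0.006,0.003,0,0,0,0.045],[0.09,-0.009,0.003,0,0,0,0.045],[0.1,-0.01,0.003,0,0,0,0.045],[0.103,-0.01,0.003,0,0,0,0.045],[0.103,-0.01,0.003,0,0,0,0.045],[0.103,-0.01,0.003,0,0,0,0.045]]]}}

```text
time_s: 12.2
position: [0.671, 0.0573, 0.0167]
tcp_rot: [[0.009, 0.114, 0.993], [0.099, 0.988, -0.115], [-0.995, 0.099, -0.002]]
force: [0.6, -0.5, 0.5]
opening: 0.681
```

```bash
python3 -c "
from mv import *
s=read_state();print(s['position'],intray(s['position']))"
```

```text
[0.67100584 0.05725621 0.0166939 ] [[0.0022 0.0423]]
```

Call:
{"api": "play_rows", "payload": {"rows": [[[0.002,0,-0.003,0,0,0,0.045],[0.0025,0,-0.003,0,0,0,0.045],[0.0025,0,-0.003,0,0,0,0.07],[0.0025,0,-0.003,0,0,0,0.07],[0.0025,0,-0.003,0,0,0,0.07],[-0.02,0,-0.003,0,0,0,0.07],[-0.06,0,-0.003,0,0,0,0.07],[-0.11,0,-0.003,0,0,-3,0.08],[-0.16,-0.02,-0.003,0,0,-5.7,0.08],[-0.19,-0.05,-0.003,0,0,-5.7,0.08]]]}}

```text
time_s: 13.2
position: [0.6615, -0.0085, 0.2032]
tcp_rot: [[0.0, 0.11, 0.994], [-0.001, 0.994, -0.11], [-1.0, -0.0, 0.0]]
force: [0.6, -0.2, 0.1]
opening: 0.909
```

```bash
python3 look.py w9; python3 -c "
from mv import *
print(read_state()['tcp_rot'].round(3).tolist())"
```

```text
13.25 [ 0.66382159 -0.01644081  0.20812385] 0.9108721108264344 [ 0.87947106 -3.29715802  1.58916063]
[[0.008, 0.115, 0.993], [-0.007, 0.993, -0.115], [-1.0, -0.006, 0.009]]
```

View pics/w9.png

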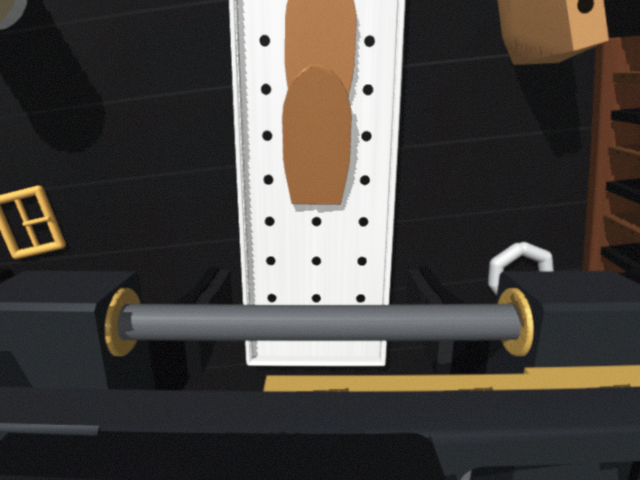

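```bash
python3 - <<'E'
from mv import *
import pickle
c,s=pickle.load(open("w9.pkl","rb"))
print("toe",intray(back(c,[(316,67)],.023)),"tail",intray(back(c,[(288.5,205),(343,205)],.011)),"rim end",intray(back(c,[(247,365.5),(387,365.5)],.012)))
rel((.495,.39,.2),116.5)
E
```

```text
toe [[-0.0026  0.0943]] tail [[-0.0278 -0.0239]
 [ 0.0226 -0.0237]] rim end [[-0.0741 -0.1946]
 [ 0.0722 -0.194 ]]
shift [0.0039, 0.3844, -0.2144] rot [-33.08, 0.39, 0.48] steps 9.0 4.0
```

Call:
{"api": "play_rows", "payload": {"rows": [[[0,0.043,-0.024,-7,0,0,0.08],[0,0.086,-0.048,-14,0,0,0.08],[0,0.128,-0.072,-21,0,0,0.08],[0,0.171,-0.095,-28,0,0,0.08],[0,0.214,-0.12,-33,0,0,0.08],[0,0.257,-0.143,-33,0,0,0.08],[0,0.3,-0.167,-33,0,0,0.08],[0,0.342,-0.19,-33,0,0,0.08],[0,0.375,-0.21,-33,0,0,0.08],[0,0.384,-0.214,-33,0,0,0.08],[0,0.384,-0.214,-33,0,0,0.08]]]}}

```text
time_s: 14.35
position: [0.4906, 0.3967, 0.1999]
tcp_rot: [[-0.005, -0.448, 0.894], [0.0, 0.894, 0.448], [-1.0, 0.002, -0.004]]
force: [-0.6, -0.5, -0.2]
opening: 0.917
```

```bash
python3 look.py w10
```

```text
14.4 [0.4913537  0.39532723 0.19988673] 0.9227362281324644 [ 0.42806852 -0.66587463 -0.08917311]
```

View pics/w10.png

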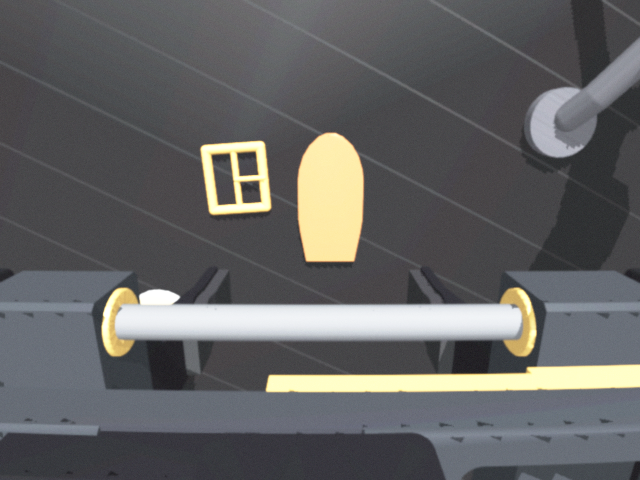

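```bash
python3 - <<'E'
from meas import *
from ov import overlay
import pickle
c,s=pickle.load(open("w10.pkl","rb"))
ce,th=sole(c,(330.5,133),(305.5,262),(355,262),.008)
print("buckle",back(c,[(270,211),(264,142)],.008).round(4))
overlay(c,[(ce[0],ce[1],th,.008)],"pics/ov3.png",(190,115,190,150))
h=np.array([np.cos(np.radians(th)),np.sin(np.radians(th))])
rel((*(ce[:2]-.005*h),.035),th)
E
```

```text
len 0.1206 tail 0.0476 c [0.497  0.4061 0.008 ] th 116.88 116.64
buckle [[0.4515 0.3719 0.008 ]
 [0.4204 0.4266 0.008 ]]
shift [0.1648, 0.0018, 0.0107] rot [-0.39, -0.27, -0.1] steps 4.0 1.0
```

View pics/ov3.png

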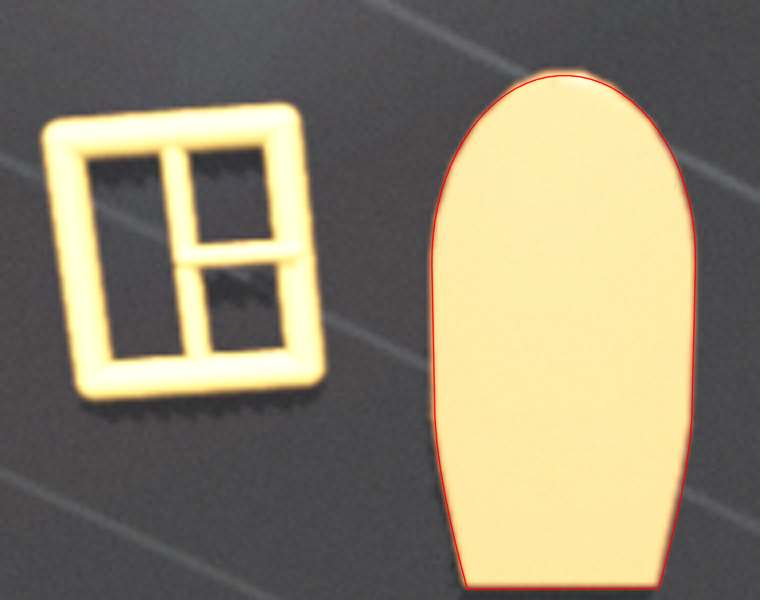

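Sole A shows at (330,198) in the wrist view, and the model fits it well. Going down.

Call:
{"api": "play_rows", "payload": {"rows": [[[0.04,0.001,0.006,-0.4,0,0,0.07],[0.08,0.002,0.011,-0.4,0,0,0.07],[0.12,0.002,0.011,-0.4,0,0,0.07],[0.15,0.002,0.011,-0.4,0,0,0.07],[0.163,0.002,0.011,-0.4,0,0,0.07],[0.163,0.002,0.011,-0.4,0,0,0.07],[0.163,0.002,0.011,-0.4,0,0,0.07]]]}}

```text
time_s: 15.1
position: [0.5011, 0.4018, 0.0382]
tcp_rot: [[-0.003, -0.45, 0.893], [0.001, 0.893, 0.45], [-1.0, 0.003, -0.002]]
force: [-0.6, 0.0, -0.4]
opening: 0.805
```

```bash
python3 look.py w11; python3 -c "
from mv import *
h=np.array([np.cos(np.radians(116.9)),np.sin(np.radians(116.9))])
rel((*(np.array([.497,.4061])-.005*h),.003),116.9)"
```

```text
15.15 [0.50138929 0.40230342 0.03892085] 0.8070790247983389 [0.29924895 0.46802147 0.33619372]
shift [0.0359, 0.0003, -0.0022] rot [-0.14, -0.05, -0.15] steps 1.0 1.0
```

View pics/w11.png

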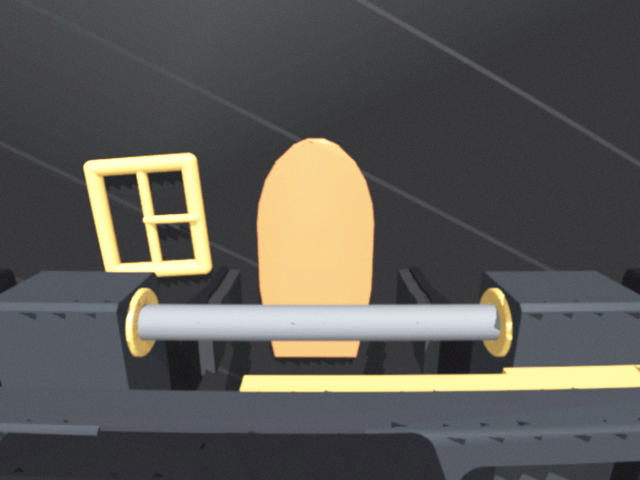

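Call:
{"api": "play_rows", "payload": {"rows": [[[0.02,0,-0.002,0,0,0,0.07],[0.033,0,-0.002,0,0,0,0.07],[0.035,0,-0.002,0,0,0,0.07],[0.035,0,-0.002,0,0,0,0.07],[0.035,0,-0.002,0,0,0,0.045],[0.035,0,-0.002,0,0,0,0.045],[0.035,0,-0.002,0,0,0,0.045],[0.035,0,-0.002,0,0,0,0.045]]]}}

```text
time_s: 15.95
position: [0.4983, 0.4017, 0.0029]
tcp_rot: [[-0.003, -0.451, 0.892], [0.001, 0.892, 0.451], [-1.0, 0.003, -0.003]]
force: [-0.3, 0.1, 2.0]
opening: 0.685
```

```bash
python3 -c "
from mv import *
s=read_state();print(s['position'])
h=np.array([np.cos(np.radians(116.9)),np.sin(np.radians(116.9))])
print('tcp ahead of sole centre',(s['position'][:2]-[.497,.4061])@h)
p=tp(-.043-.005,-.001);rel((*p,.18),TH)"
```

```text
[0.4982718  0.40167652 0.00294077]
tcp ahead of sole centre -0.004520255604861096
shift [-0.1782, -0.4584, -0.054] rot [33.42, -0.19, -0.11] steps 10.0 4.0
```

Call:
{"api": "play_rows", "payload": {"rows": [[[-0.03,0,0,0,0,0,0.045],[-0.08,0,0,0,0,0,0.045],[-0.13,0,0,0,0,0,0.045],[-0.165,-0.03,-0.004,2,0,0,0.045],[-0.18,-0.07,-0.008,6,0,0,0.045],[-0.18,-0.12,-0.014,12,0,0,0.045],[-0.18,-0.17,-0.02,18,0,0,0.045],[-0.18,-0.22,-0.026,24,0,0,0.045],[-0.18,-0.27,-0.032,30,0,0,0.045],[-0.18,-0.32,-0.038,33.4,0,0,0.045],[-0.18,-0.37,-0.043,33.4,0,0,0.045],[-0.18,-0.42,-0.049,33.4,0,0,0.045]]]}}

```text
time_s: 17.15
position: [0.6435, 0.0046, 0.1811]
tcp_rot: [[-0.006, 0.115, 0.993], [0.001, 0.993, -0.115], [-1.0, 0.0, -0.006]]
force: [-0.2, 0.4, -0.5]
opening: 0.68
```

```bash
python3 -c "
from mv import *
s=read_state();print(s['position'],s['tcp_rot'].round(3).tolist())
p=tp(-.0475,-.001);rel((*p,.12),TH,5.75)"
```

```text
[0.6435299  0.00458803 0.18110027] [[-0.006, 0.115, 0.993], [0.001, 0.993, -0.115], [-1.0, 0.0, -0.006]]
shift [0.061, -0.0343, 0.0184] rot [-0.01, -0.32, 5.75] steps 2.0 1.0
```

Call:
{"api": "play_rows", "payload": {"rows": [[[0.03,-0.01,0.01,0,0,3,0.045],[0.06,-0.02,0.01,0,0,5.75,0.045],[0.06,-0.02,0.01,0,0,5.75,0.045],[0.06,-0.02,0.01,0,0,5.75,0.045]]]}}

```text
time_s: 17.55
position: [0.65, -0.0144, 0.1208]
tcp_rot: [[0.004, 0.116, 0.993], [0.1, 0.988, -0.116], [-0.995, 0.1, -0.007]]
force: [-0.3, -0.4, -0.8]
opening: 0.683
```

```bash
python3 look.py w12; python3 -c "
from mv import *
s=read_state();print(s['qvel'].round(1))
p=tp(-.0475,-.001);rel((*p,.014),TH,5.75)"
```

```text
17.6 [ 0.65103793 -0.0137703   0.12202792] 0.6790823851352333 [0.14921484 0.03624366 0.07734016]
[ 1.2 -1.4 -0.9  0.2 -0.3 -0.3]
shift [0.1058, -0.0276, 0.009] rot [0.0, -0.26, 0.03] steps 3.0 1.0
```

View pics/w12.png

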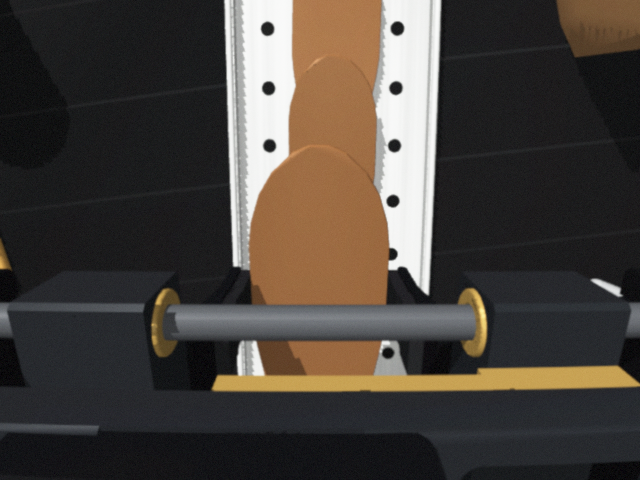

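Call:
{"api": "play_rows", "payload": {"rows": [[[0.02,-0.015,0.009,0,0,0,0.045],[0.05,-0.022,0.009,0,0,0,0.045],[0.08,-0.025,0.009,0,0,0,0.045],[0.098,-0.027,0.009,0,0,0,0.045],[0.105,-0.0277,0.009,0,0,0,0.045],[0.105,-0.0277,0.009,0,0,0,0.045],[0.105,-0.0277,0.009,0,0,0,0.045]]]}}

```text
time_s: 18.3
position: [0.6587, -0.0318, 0.0158]
tcp_rot: [[0.01, 0.113, 0.994], [0.099, 0.989, -0.113], [-0.995, 0.1, -0.002]]
force: [0.6, 0.2, -1.0]
opening: 0.683
```

```bash
python3 -c "
from mv import *
s=read_state();print(s['position'],intray(s['position']))"
```

```text
[ 0.65872818 -0.03176755  0.01579061] [[ 0.0002 -0.0476]]
```

Call:
{"api": "play_rows", "payload": {"rows": [[[0.002,0,-0.001,0,0,0,0.045],[0.003,0,-0.001,0,0,0,0.045],[0.003,0,-0.001,0,0,0,0.07],[0.003,0,-0.001,0,0,0,0.07],[0.003,0,-0.001,0,0,0,0.07],[-0.02,0,-0.001,0,0,0,0.07],[-0.06,0,-0.001,0,0,0,0.07],[-0.11,0,-0.001,0,0,-3,0.08],[-0.16,-0.02,-0.001,0,0,-5.75,0.08],[-0.2,-0.06,-0.001,0,0,-5.75,0.08]]]}}

```text
time_s: 19.3
position: [0.6501, -0.1016, 0.204]
tcp_rot: [[-0.001, 0.11, 0.994], [-0.001, 0.994, -0.11], [-1.0, -0.001, -0.001]]
force: [0.9, -0.0, -0.4]
opening: 0.908
```

```bash
python3 look.py w13; python3 -c "
from mv import *
rel((.525,-.385,.22),30);rel((.525,-.385,.22),62)"
```

```text
19.35 [ 0.65271094 -0.11103099  0.20967256] 0.9163223457974284 [ 1.43342672 -3.75288358  3.22951365]
shift [-0.0088, -0.2869, -0.0953] rot [53.41, 0.73, 0.21] steps 7.0 7.0
shift [-0.0088, -0.2869, -0.0953] rot [21.41, 0.62, 0.39] steps 7.0 3.0
```

View pics/w13.png

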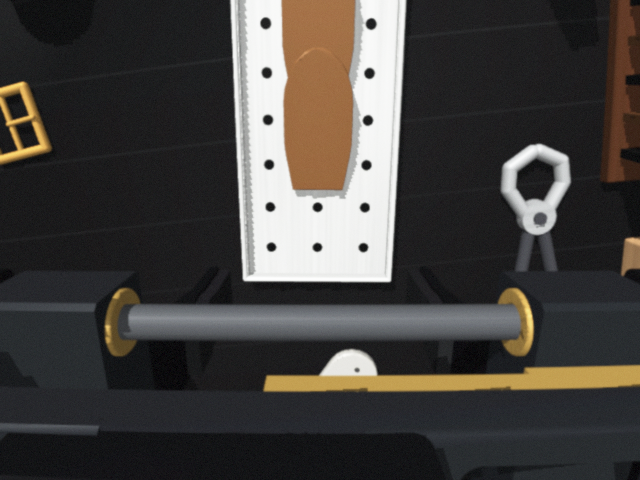

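```bash
python3 - <<'E'
from mv import *
import pickle
c,s=pickle.load(open("w13.pkl","rb"))
print("toe",intray(back(c,[(317,48)],.023)),"tail",intray(back(c,[(292,190),(343.5,190)],.011)),"rim end",intray(back(c,[(243,282),(391.5,282)],.012)))
E
```

```text
toe [[-0.0028  0.0152]] tail [[-0.0254 -0.1039]
 [ 0.0219 -0.1036]] rim end [[-0.0747 -0.1947]
 [ 0.0708 -0.194 ]]
```

Call:
{"api": "play_rows", "payload": {"rows": [[[-0.02,-0.02,-0.007,7,0,0,0.08],[-0.04,-0.06,-0.02,14,0,0,0.08],[-0.04,-0.1,-0.033,21,0,0,0.08],[-0.04,-0.145,-0.048,28,0,0,0.08],[-0.04,-0.19,-0.063,36,0,0,0.08],[-0.04,-0.23,-0.077,44,0,0,0.08],[-0.04,-0.265,-0.088,52,0,0,0.08],[-0.04,-0.285,-0.095,53.4,0,0,0.08],[-0.04,-0.287,-0.095,53.4,0,0,0.08],[-0.04,-0.287,-0.095,53.4,0,0,0.08]]]}}

```text
time_s: 20.35
position: [0.5216, -0.3782, 0.2405]
tcp_rot: [[-0.005, 0.866, 0.499], [0.002, 0.499, -0.866], [-1.0, -0.004, -0.004]]
force: [0.3, 0.8, 0.0]
opening: 0.92
```

```bash
python3 look.py w14
```

```text
20.4 [ 0.52196148 -0.37728665  0.24052894] 0.9208457019437045 [ 0.30337409 -0.21053391  0.35394939]
```

View pics/w14.png

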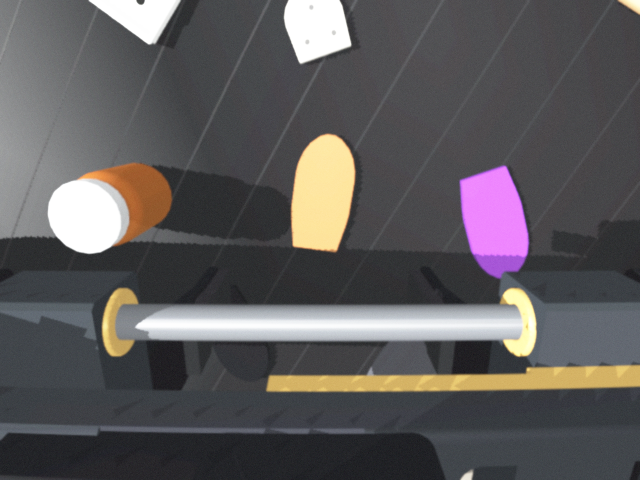

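```bash
python3 - <<'E'
from meas import *
from ov import overlay
import pickle
c,s=pickle.load(open("w14.pkl","rb"))
ce,th=sole(c,(329.5,133),(292,246.5),(336,251),.008)
overlay(c,[(ce[0],ce[1],th,.008)],"pics/ov4.png",(240,115,170,150))
t=np.radians(th);h=np.array([np.cos(t),np.sin(t)]);z=np.array([np.sin(t),-np.cos(t)])
g=ce[:2]+.005*h
for a in(1,-1):
  for b in(1,-1): print((g+a*.095*z+b*.0375*h).round(3))
rel((*g,.037),th)
E
```

```text
len 0.1207 tail 0.0471 c [ 0.5252 -0.3777  0.008 ] th 22.5 23.84
[ 0.601 -0.449]
[ 0.532 -0.478]
[ 0.528 -0.274]
[ 0.459 -0.302]
shift [0.2035, 0.0083, 0.0034] rot [7.54, -0.22, 0.22] steps 5.0 1.0
```

View pics/ov4.png

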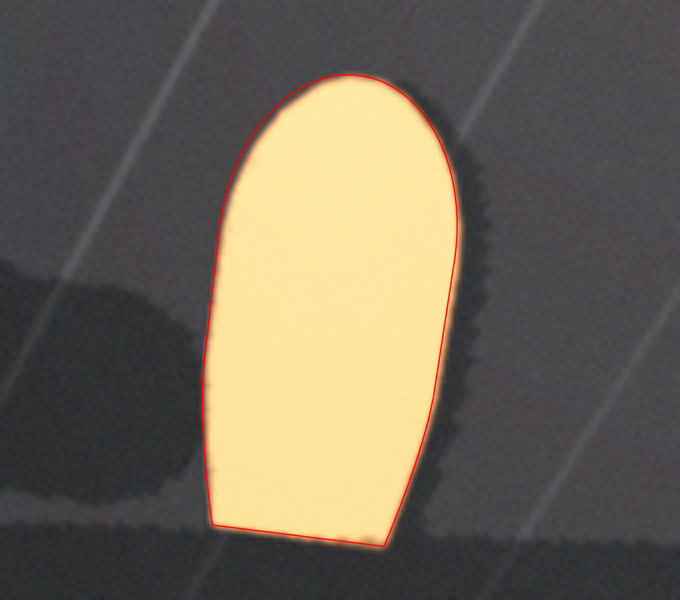

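Call:
{"api": "play_rows", "payload": {"rows": [[[0.04,0.008,0.003,4,0,0,0.075],[0.08,0.008,0.003,7.3,0,0,0.075],[0.12,0.008,0.003,7.3,0,0,0.075],[0.16,0.008,0.003,7.3,0,0,0.075],[0.19,0.008,0.003,7.3,0,0,0.075],[0.202,0.008,0.003,7.3,0,0,0.075],[0.202,0.008,0.003,7.3,0,0,0.075],[0.202,0.008,0.003,7.3,0,0,0.075]]]}}

```text
time_s: 21.2
position: [0.5305, -0.3767, 0.04]
tcp_rot: [[-0.003, 0.922, 0.387], [-0.001, 0.387, -0.922], [-1.0, -0.003, -0.0]]
force: [0.0, -0.1, -0.3]
opening: 0.865
```

```bash
python3 look.py w15; python3 -c "
from mv import *
t=np.radians(22.8);h=np.array([np.cos(t),np.sin(t)])
rel((*(np.array([.5252,-.3777])+.005*h),.003),22.8)"
```

```text
21.25 [ 0.53077366 -0.37728048  0.04074354] 0.8612433757966615 [ 0.58645429  0.39937352 -0.04121524]
shift [0.0377, -0.0002, -0.0018] rot [-0.04, 0.06, 0.17] steps 1.0 1.0
```

View pics/w15.png

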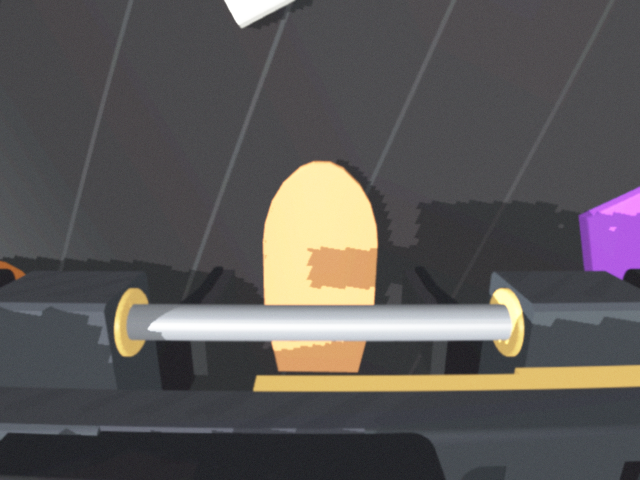

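Call:
{"api": "play_rows", "payload": {"rows": [[[0.02,0,-0.001,0,0,0,0.075],[0.034,0,-0.001,0,0,0,0.075],[0.037,0,-0.001,0,0,0,0.075],[0.037,0,-0.001,0,0,0,0.075],[0.037,0,-0.001,0,0,0,0.045],[0.037,0,-0.001,0,0,0,0.045],[0.037,0,-0.001,0,0,0,0.045],[0.037,0,-0.001,0,0,0,0.045]]]}}

```text
time_s: 22.05
position: [0.5292, -0.3763, 0.0026]
tcp_rot: [[-0.004, 0.922, 0.386], [-0.001, 0.386, -0.922], [-1.0, -0.004, -0.001]]
force: [1.0, -1.1, 2.7]
opening: 0.683
```

```bash
python3 -c "
from mv import *
s=read_state();print(s['position'])
t=np.radians(22.8);h=np.array([np.cos(t),np.sin(t)])
print('tcp ahead of sole centre',(s['position'][:2]-[.5252,-.3777])@h)
p=tp(-.124+.005,-.001);rel((*p,.15),TH)"
```

```text
[ 0.52918832 -0.37632666  0.00256664]
tcp ahead of sole centre 0.004208874549994084
shift [-0.1481, 0.216, -0.2062] rot [-60.68, -0.15, 0.18] steps 7.0 8.0
```

Call:
{"api": "play_rows", "payload": {"rows": [[[-0.03,0,0,0,0,0,0.045],[-0.07,0,0,0,0,0,0.045],[-0.12,0,0,0,0,0,0.045],[-0.15,0.02,-0.02,-4,0,0,0.045],[-0.15,0.052,-0.05,-12,0,0,0.045],[-0.15,0.085,-0.08,-20,0,0,0.045],[-0.15,0.115,-0.11,-28,0,0,0.045],[-0.15,0.145,-0.14,-36,0,0,0.045],[-0.15,0.175,-0.167,-44,0,0,0.045],[-0.15,0.205,-0.195,-52,0,0,0.045],[-0.15,0.217,-0.206,-60,0,0,0.045],[-0.15,0.217,-0.206,-60.7,0,0,0.045]]]}}

```text
time_s: 23.25
position: [0.6505, -0.099, 0.1511]
tcp_rot: [[-0.005, 0.11, 0.994], [0.001, 0.994, -0.11], [-1.0, 0.0, -0.005]]
force: [-0.3, -1.0, -1.3]
opening: 0.681
```

Call:
{"api": "play_rows", "payload": {"rows": [[[0.02,0,0,0,0,3,0.045],[0.03,0,0,0,0,5.75,0.045],[0.03,0,0,0,0,5.75,0.045],[0.03,0,0,0,0,5.75,0.045]]]}}

```text
time_s: 23.65
position: [0.6494, -0.1034, 0.1212]
tcp_rot: [[0.006, 0.118, 0.993], [0.099, 0.988, -0.118], [-0.995, 0.099, -0.006]]
force: [0.6, 0.2, -0.7]
opening: 0.684
```

```bash
python3 look.py w16; python3 -c "
from mv import *
s=read_state();print(s['qvel'].round(1),s['tcp_rot'].round(3).tolist())
p=tp(-.1178,-.001);rel((*p,.0145),TH,5.75)"
```

```text
23.7 [ 0.64986702 -0.10302285  0.12175177] 0.6811725453508647 [ 0.34655101  0.05042417 -0.53813154]
[ 0.8 -0.6 -0.4  0.2 -0.1 -0.5] [[0.007, 0.117, 0.993], [0.099, 0.988, -0.117], [-0.995, 0.099, -0.005]]
shift [0.1069, -0.0091, -0.0001] rot [-0.15, -0.25, 0.06] steps 3.0 1.0
```

View pics/w16.png

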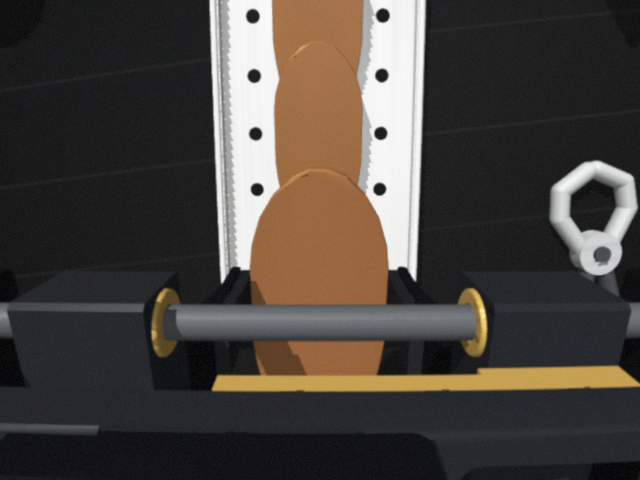

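Call:
{"api": "play_rows", "payload": {"rows": [[[0.03,-0.003,0,0,0,0,0.045],[0.065,-0.006,0,0,0,0,0.045],[0.092,-0.008,0,0,0,0,0.045],[0.102,-0.009,0,0,0,0,0.045],[0.106,-0.009,0,0,0,0,0.045],[0.106,-0.009,0,0,0,0,0.045],[0.106,-0.009,0,0,0,0,0.045]]]}}

```text
time_s: 24.4
position: [0.6509, -0.1007, 0.0166]
tcp_rot: [[0.01, 0.114, 0.993], [0.099, 0.988, -0.115], [-0.995, 0.099, -0.002]]
force: [0.9, -0.5, -0.7]
opening: 0.688
```

```bash
python3 -c "
from mv import *
s=read_state();print(s['position'],intray(s['position']))"
```

```text
[ 0.65091047 -0.1006711   0.01664116] [[ 0.0003 -0.1169]]
```

Call:
{"api": "play_rows", "payload": {"rows": [[[0.002,-0.001,-0.001,0,0,0,0.045],[0.0035,-0.001,-0.001,0,0,0,0.045],[0.0035,-0.001,-0.001,0,0,0,0.07],[0.0035,-0.001,-0.001,0,0,0,0.07],[0.0035,-0.001,-0.001,0,0,0,0.07],[-0.02,-0.001,-0.001,0,0,0,0.07],[-0.06,-0.001,-0.001,0,0,0,0.07],[-0.11,-0.001,-0.001,0,0,-3,0.08],[-0.16,-0.02,-0.001,0,0,-5.75,0.08],[-0.21,-0.06,-0.001,0,0,-5.75,0.08],[-0.26,-0.07,-0.001,0,0,-5.75,0.08],[-0.26,-0.07,-0.001,0,0,-5.75,0.08]]]}}

```text
time_s: 25.6
position: [0.6409, -0.1987, 0.2728]
tcp_rot: [[0.004, 0.117, 0.993], [-0.005, 0.993, -0.117], [-1.0, -0.004, 0.005]]
force: [1.0, -1.1, 0.0]
opening: 0.92
```

```bash
python3 look.py w17; python3 -c "
from mv import *
for n in ('scene','side'):
    c=capture(n); cv2.imwrite(f'pics/{n}9.png',c['pixels'][:,:,::-1])
    u,v=(290,185) if n=='scene' else (175,170)
    cv2.imwrite(f'pics/{n}9c.png',cv2.resize(c['pixels'][v:v+130,u:u+190,::-1],None,fx=4,fy=4,interpolation=cv2.INTER_CUBIC))
"
```

```text
25.65 [ 0.6412663  -0.19921747  0.27363177] 0.9198418010193998 [ 1.41449931 -1.05141153  1.54060219]
```

View pics/w17.png

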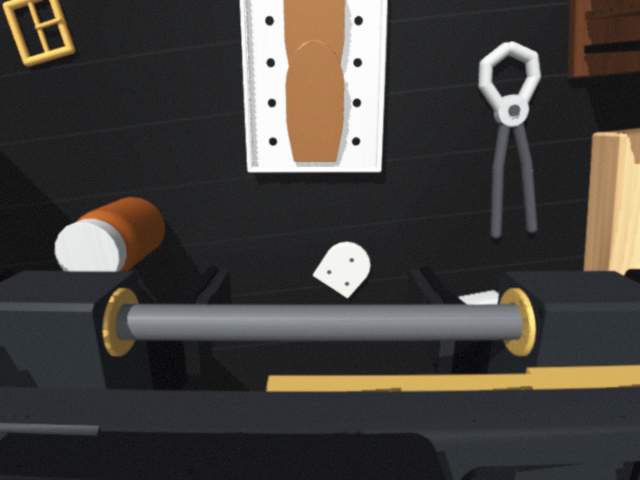

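View pics/scene9.png

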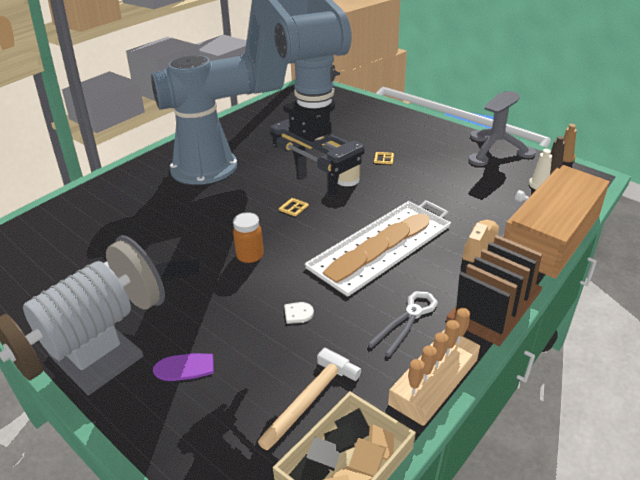

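View pics/side9c.png

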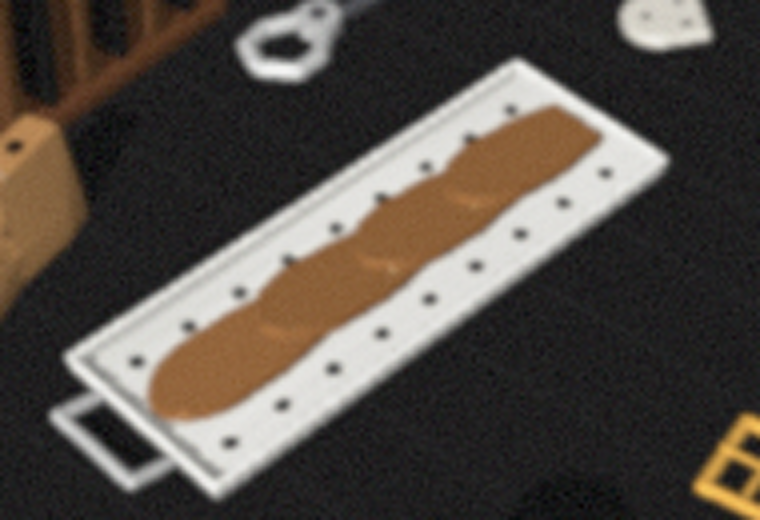

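```bash
python3 - <<'E'
from mv import *
import pickle
c,s=pickle.load(open("w17.pkl","rb"))
print("toe4",intray(back(c,[(317,40)],.023)),"tail4",intray(back(c,[(293,161.5),(339,161.5)],.011)),"rim end",intray(back(c,[(247.5,172.5),(382.5,172)],.012)))
E
python3 - <<'E'
import cv2;im=cv2.imread("pics/w17.png")[0:190,220:410];cv2.imwrite("pics/w17c.png",cv2.resize(im,None,fx=3,fy=3,interpolation=cv2.INTER_CUBIC))
E
```

```text
toe4 [[ 0.0012 -0.0639]] tail4 [[-0.025  -0.1825]
 [ 0.0245 -0.1827]] rim end [[-0.0744 -0.194 ]
 [ 0.0717 -0.1939]]
```

View pics/w17c.png

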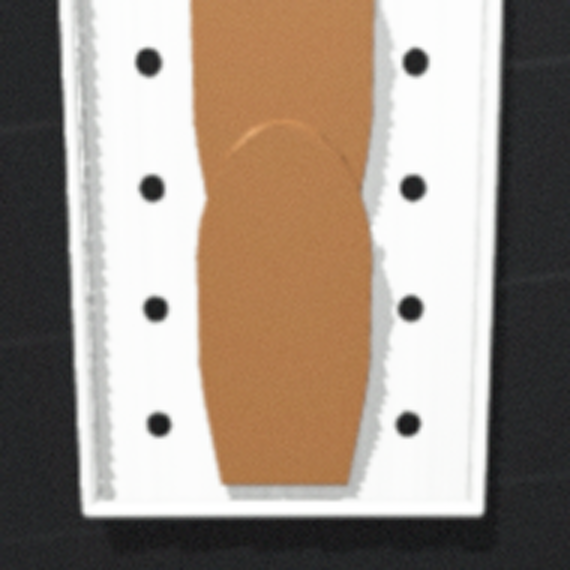

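```bash
python3 -c "
from rig import *
s=read_state();print(s['time_s'],abs(s['qvel']).max());print(hand_in())"
```

```text
25.75 3.5919217296104837
the job is handed in; nothing more can be done
None
```

I laid all four brown soles in the tray like roof tiles, toes to the handle, and handed the job in at about 26 s of the 72 s allowed. The hand-in gave no verdict.

**Placement:** The last wrist-camera checks put the toes at about +176, +94, +15 and -64 mm along the tray. The ideal places are 180, 100, 20 and -60 mm, so all four are well inside the ±15 mm band. Toes and tails lie within about 3 mm of the middle line. The last tail is down inside the tray, about 8 mm short of the end wall.

**Bystanders:** In the final scene picture the buckles, heel tip and jar looked undisturbed. The gripper partly hides the tin there, but it never came near it. The purple and black look-alikes were not touched.

**Disagreements and gaps in the checks:**
- **Tray position:** The scene and side cameras disagreed by about 5–10 mm in x on the soles and tray. I relied on the wrist camera, which agreed with their mean to about 2 mm.
- **Tray length:** The measured end rims suggest the tray centre sits about 2 mm further from the handle than I assumed, which is well inside tolerance.
- **Heights:** I did not measure how high the toes and tails sit. I inferred that from the geometry and how the overlaps look in the pictures.
- **Arm at hand-in:** The arm was about 0.2 m clear of everything, with the last joint speeds still settling at up to 3.6 degrees/s.

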